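Lock a sample board in its counter frame with the flat driver

TASK

Take the flat-bladed driver (square black handle) from the tool rack, seat its blade in the slot of the turn-clip on the sample frame and, keeping the blade in the slot, turn the clip clockwise until its tab comes up against its stop, pointing squarely over the sample board. Turn it only with the driver, then put the driver back upright in its hole in the rack and let go. Leave the awl, the sample board and the other things on the counter where they are.

Things in the scene. Friction and masses are not known exactly. Their poses are not given: they have to be found in the camera images.
- driver: Flat driver, blade down in either rack hole, 0.13-0.25 kg. Origin on its axis under its round guard (38 mm dia., 6 mm thick), which rests on the rack's top; +z up the handle. Black square handle 28 x 28 mm, flats facing its x and y, 6 to 86 mm above the origin. Below, a 10 mm round shank and a steel blade 16 mm wide (its x), 3 mm thick (its y), from 51 to 75 mm below the origin.
- driver_tip (a point): Centre of the driver's blade end, 75 mm below the driver's origin; axes as the driver's.
- awl: Pointed awl with a round guard and a shorter, turned, round wooden handle (largest diameter 34 mm, top 66 mm above its origin), standing in the other rack hole. Origin under its guard, +z up. Not needed: leave it.
- rack: Fixed grey steel tool rack: top plate 80 mm (its x) by 190 mm (its y), 8 mm thick, top 100 mm above the counter, on two end legs and open below. Origin at the centre of its underside on the counter. Its two square holes are 24 x 24 mm, on its y axis at +45 and -45 mm.
- hole_left (a point): Centre of the rack hole at the rack's +y side, at the top of the plate; axes as the rack's.
- hole_right (a point): Centre of the rack hole at the rack's -y side, at the top of the plate; axes as the rack's.
- clip (a joint): Angle of the turn-clip (rad): grows as it is turned clockwise seen from above. At 0 its tab would point along the frame's +y (along the near rail); at 1.57 it points along the frame's +x, squarely over the board; the stop is at 1.6. It starts partly turned, at 0.1 to 0.5; it turns stiffly (about 0.1 N m) and stays where it is left.
- clip_slot (a point): Centre of the slot's mouth in the clip's round steel head (35 mm dia.), on the turning axis, 37 mm above the counter, 100 mm towards -x from the frame's origin. Axes turn with the clip: slot and tab run along +x (tab end 53 mm from the axis). Slot closed at both ends, 22 mm long, 7 mm deep, 5.5 mm wide; bevelled long edges 10.5 mm apart at the mouth, meeting that width 2.5 mm down.
- frame: Fixed dark steel frame lying on the counter, 237 mm (its x) by 250 mm (its y) by 22 mm high, holding the sample board. Origin at its underside, 130 mm from its near (-x) edge. The clip sits in the middle of its wide rail, the one at -x, nearest the robot.
- board: Plywood sample board lying in the frame, 166 x 222 x 14 mm, top level with the frame's rails (22 mm), with cabinet knobs and bow pulls fixed on it up to 24 mm high. Origin at the centre of its underside.
- spray_can: Aluminium spray can with a white cap, 52 mm diameter, 160 mm tall, standing on the counter. Leave it.
- paint_tin: Steel paint tin, 84 mm diameter, 95 mm tall, standing on the counter. Leave it.
- carton: Small cardboard carton 70 x 110 x 45 mm on the counter. Leave it.
There are look-alikes about, which are no part of the job. Of the things shaped like the driver, the black one is meant. Of the things that look like the rack, take the one that is farthest to the robot's left at the start.

How it is judged:
By the outcome, as a careful person would: the job done as asked, in the order asked, and still so for the second after the job is handed in, with the robot touching nothing.
It also fails if it takes over 72 s, if anything falls off the work surface, if the arm or the gripper's body presses on something with over 40 N, if the wrist force passes 120 N, or if a joint passes its speed limit or range.

ROBOT

A 7-joint arm with a two-finger parallel gripper is mounted at the origin on the work surface. World frame = base frame: x ahead of the robot, y to its left, z up, the work surface at z = 0. Lengths are in m, angles in rad, forces in N, time in s.
With the tool pointing down it reaches from about 0.4 to 0.875 m from the base axis. Payload 19.3 kg.
Tool frame: the origin (TCP) lies at the very end of the fingers, on their centre line; the grasp point (between the pads) lies 19 mm behind it; z points along the fingers, y is the direction in which the jaws open and shut (so a half turn about z gives the same grasp; the last joint's range is limited). The gripper opens to 85 mm and grips with 20 to 120 N. Pads are 22 mm wide; open, the fingers measure 114 mm over their backs; the gripper's body (76 mm by 85 mm) begins 54 mm behind the grasp point. The pads swing forward as they close: fully open they stand 13 mm farther back than shut.
Start: joints at [1.123, 0.521, -0.036, 1.599, 0.021, 1.021, -0.113], TCP at [0.231, -0.581, 0.231] pointing down, gripper open.
Joint ranges: [-2.91, 2.91], [-0.3, 2.13], [-1.5, 1.42], [0.17, 2.43], [-1.26, 4.41], [0.16, 1.93], [-2.52, 2.52]. Speed limits (rad/s): [1.89, 1.89, 2.39, 2.39, 3.01, 3.01, 3.01].

INTERFACE

Orientations are given as [roll, pitch, yaw] about the fixed x, y, z axes, in that order (R = Rz(yaw) Ry(pitch) Rx(roll)).
In Python, from workcell import bot gives the robot as it stands. The module is installed in compiled form; this text tells all that it offers.
- The arm moves only by the shell command python3 -m inch 'ROWS' [FORCE]. ROWS is JSON, a list of rows, each an object of numbers: "dx", "dy", "dz": the shift along the tool's x, y, z in mm; "rx", "ry", "rz": the turn, a rotation vector about the tool's x, y, z in rad; "hand": the closure, from -1 (fully open) to 1 (shut), so that 0 is half open. In form: [{"dx": .., "dy": .., "dz": .., "rx": .., "ry": .., "rz": .., "hand": ..}, ...]. A call has 1 to 10 rows; each row shifts and turns the commanded pose from where the row before left it, along the tool's axes as they then stand; what a row does not reach is not made up. A row lasts 1/10 s, in which the tool goes at most 50 mm and 8.59 degrees, less where a joint would pass 70% of its speed; a pose out of reach is approached as far as the arm can. A call with a gripper value outside its range is refused whole. The fingers move at their own pace and stop on an object; FORCE is the grip in N (left out, the last holds). Time passes only in rows, so rows that do not move let the fingers close. It gives the time, the measured TCP pose, the force and the opening at its end, in the units of the state.
- bot.observe(): the state, without advancing time (a new reading comes with each control period).
- bot.grab_frame(name): name is "scene" or "top"; returns (picture, depth): 400x640x3 uint8, red, green, blue; 400x640 float32, m along the optical axis (not along the pixel's ray), 0 where there is no reading.
- bot.get_calibration(name): a dict with "vertical_fov" (degrees; the focal length in pixels is half the picture's height over the tangent of half this angle, whatever the lens; pixels are square), "cx", "cy" (the principal point, pixels), "origin" and "orientation" of the camera in the world. Camera axes: x right, y down, z forward; pixel columns grow to the right and rows downward; lengths in m; the calibration is good to about 2 mm. A picture is of the moment at which its call begins. get_calibration takes no time and is no camera call.
- bot.job_done(): hands the job in, once; it reports no verdict.
Trained networks look in the newest picture that a camera, given by its name, has taken for a name from the list of things; names that differ only in an ending like _2 or _b are one class to them, and where a whole thing is asked for, a point or a joint stands for the part that bears it (a point fixed in the world has none). Each returns a list of dicts, best first, with "score" (0 to 1); they miss things now and then, are a little off and sometimes report something else, mostly with a low value. They report only what shows in the picture. A call takes as long as a camera call. They do not tell look-alikes from the thing itself.
- bot.trace(camera, target): "region" (400x640 bool, what is visible of it) and "box" ([left, top, right, bottom] in pixels, round what is visible of it).
- bot.tip_of(camera, target): "centre" ([row, column] in pixels: a listed point, or the origin of a listed thing).
The state is a dict: "clock": time; "qpos": joint angles; "qd": joint speeds; "joint_efforts": joint torques, N m; "position": TCP position; "tool_rot": TCP orientation; "force": force on the tool from outside, world axes, zero at the start; "moment": the same for the moment, N m; "grip_width": finger opening in m.
Only numpy, scipy, OpenCV 4.12 (cv2) and the standard library are available. Lean on these libraries where they do the work, as an engineer would, in place of code of your own. Each camera call takes 0.05 s, during which the arm holds its last target.

## Working session

There is one attempt and no reset: what is moved stays moved. The work goes in short steps, Python scripts to look and compute and a shell command to move; the robot and the scene stay as the last step left them, time stands still between calls to the robot, and variables do not carry over. Pictures are saved under pics/ and viewed, and the job is handed in when it is done.

```bash
mkdir -p pics
cat > h.py <<'E'
import numpy as np, cv2
from workcell import bot
from scipy.spatial.transform import Rotation as R
def cam(n):
    c=bot.get_calibration(n); f=200/np.tan(np.radians(c["vertical_fov"])/2)
    o=np.array(c["orientation"]); 
    M=R.from_euler('xyz',o).as_matrix() if o.shape==(3,) else o
    return f,c["cx"],c["cy"],np.array(c["origin"]),M
def ray(n,r,c_):
    f,cx,cy,o,M=cam(n); return o,M@np.array([(c_-cx)/f,(r-cy)/f,1.])
def at_z(n,r,c,z):
    o,d=ray(n,r,c); return o+d*(z-o[2])/d[2]
def pts(n,D):
    f,cx,cy,o,M=cam(n); v,u=np.mgrid[:400,:640]
    P=np.stack([(u-cx)/f*D,(v-cy)/f*D,D],-1)@M.T+o
    P[D==0]=np.nan
    return P
def proj(n,p):
    f,cx,cy,o,M=cam(n); q=M.T@(np.array(p)-o); return cy+f*q[1]/q[2], cx+f*q[0]/q[2]
E
python3 - <<'E'
from h import *
print(bot.observe())
for n in("scene","top"):
    print(n,bot.get_calibration(n))
    p,d=bot.grab_frame(n); cv2.imwrite(f"pics/{n}0.png",p[:,:,::-1]); np.save(n+"0.npy",d)
E
```

```text
{'clock': 0.0, 'qpos': array([ 1.12278816,  0.52203914, -0.03632013,  1.60002742,  0.02120923,
        1.02112691, -0.11284157]), 'qd': array([-0.00142948, -0.00031575,  0.00200646, -0.00191171, -0.00082522,
       -0.00063064,  0.00128384]), 'joint_efforts': array([ 8.44102124e-04, -9.27111769e+01,  1.98049463e+00, -3.69935167e+01,
        1.79585454e-02,  8.11566599e-03,  6.45135674e-05]), 'position': array([ 0.23037602, -0.58060279,  0.23070322]), 'tool_rot': array([-3.14038126e+00,  1.00257283e-04,  3.77755555e-01]), 'force': array([0.22129178, 0.17539182, 0.42634135]), 'moment': array([ 0.01772705,  0.01808143, -0.00237881]), 'grip_width': 0.0854339401899008}
scene {'vertical_fov': 42.71505722688366, 'cx': 324.8362006017939, 'cy': 196.51586954231067, 'origin': array([1.12645895, 0.54237903, 1.29229669]), 'orientation': array([-2.54478449, -0.01754458,  2.35575333])}
top {'vertical_fov': 54.58292220518517, 'cx': 313.4801125104967, 'cy': 200.13352261341117, 'origin': array([ 0.33089593, -0.02143298,  1.11852792]), 'orientation': array([-2.96150113, -0.02161982, -1.56717876])}
```

View pics/scene0.png

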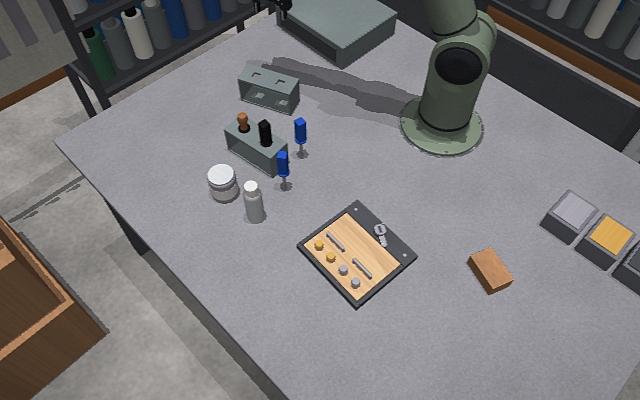

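View pics/top0.png

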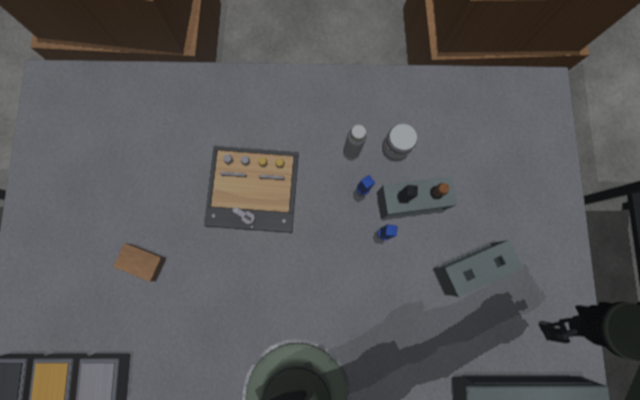

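The scene picture shows two rack-like pieces: one at about (256,145) holding the black driver (265,132) and the wooden-handled awl (243,122), and an empty one at about (268,88). There are three driver shapes: black (265,132), blue (301,130) and blue (283,163). The frame is at (357,253) with the clip at about (380,233). I'll measure these next.

Run:
```python
from h import *
for n in("scene","top"):
    p,D=bot.grab_frame(n); P=pts(n,D); np.save(n+"P.npy",P)
    for t in("driver","awl","rack","frame","board","clip"):
        for q in bot.trace(n,t)[:4]:
            m=q["region"]; X=P[m]; X=X[~np.isnan(X[:,0])]
            print(n,t,round(q["score"],2),np.round(q["box"]),"med",np.median(X,0).round(3),"zmax",np.percentile(X[:,2],97).round(3))
    for t,z in(("driver",.1),("awl",.1),("hole_left",.1),("hole_right",.1),("clip_slot",.037),("rack",0),("frame",0),("board",.008)):
        for q in bot.tip_of(n,t)[:3]:
            print(n,"tip",t,round(q["score"],2),np.round(q["centre"],1),at_z(n,*q["centre"],z).round(4))
p,_=bot.grab_frame("scene")
a=cv2.resize(p[100:210,200:330],None,fx=6,fy=5.4,interpolation=cv2.INTER_CUBIC);cv2.imwrite("pics/c1.png",cv2.resize(p[100:200,210:330],None,fx=6,fy=6,interpolation=2)[:,:,::-1])
p,_=bot.grab_frame("top")
cv2.imwrite("pics/c2.png",cv2.resize(p[140:240,200:300],None,fx=6,fy=6,interpolation=2)[:,:,::-1])
cv2.imwrite("pics/c3.png",cv2.resize(p[160:240,350:470],None,fx=6,fy=6,interpolation=2)[:,:,::-1])
```

```text
scene driver 0.88 [292. 114. 304. 152.] med [ 0.436 -0.226  0.121] zmax 0.161
scene driver 0.87 [258. 120. 274. 147.] med [ 0.532 -0.272  0.152] zmax 0.188
scene driver 0.53 [279. 149. 289. 185.] med [ 0.559 -0.17   0.125] zmax 0.162
scene awl 0.68 [237. 112. 249. 130.] med [ 0.543 -0.364  0.136] zmax 0.164
scene rack 0.8 [240.  65. 304. 116.] med [ 0.34  -0.485  0.057] zmax 0.103
scene rack 0.73 [221. 118. 289. 175.] med [ 0.549 -0.324  0.091] zmax 0.103
scene frame 0.73 [296. 200. 417. 308.] med [0.498 0.157 0.021] zmax 0.034
scene board 0.9 [304. 216. 399. 300.] med [0.592 0.14  0.022] zmax 0.045
scene clip 0.66 [375. 227. 385. 246.] med [0.485 0.153 0.031] zmax 0.041
scene clip 0.53 [306. 218. 400. 302.] med [0.592 0.142 0.022] zmax 0.045
scene tip driver 0.91 [171.8 283.9] [ 0.5622 -0.1602  0.1   ]
scene tip driver 0.65 [135.9 298.7] [ 0.437  -0.2301  0.1   ]
scene tip driver 0.55 [145.6 264.4] [ 0.5375 -0.2741  0.1   ]
scene tip awl 0.64 [127.6 242.7] [ 0.5379 -0.3751  0.1   ]
scene tip awl 0.39 [230.1 375.1] [0.5189 0.1571 0.1   ]
scene tip hole_left 0.85 [ 81.5 281.5] [ 0.314
[... 1448 characters left out ...]
.61 [195.3 401.1] [ 0.5315 -0.2786  0.1   ]
top tip hole_left 0.59 [274.2 465.3] [ 0.3235 -0.4388  0.1   ]
top tip hole_right 0.83 [191.5 435.4] [ 0.5426 -0.3721  0.1   ]
top tip hole_right 0.72 [260.1 499. ] [ 0.3601 -0.5305  0.1   ]
top tip hole_right 0.65 [193.2 401.3] [ 0.5372 -0.2793  0.1   ]
top tip clip_slot 0.74 [218.2 248. ] [0.4751 0.1392 0.037 ]
top tip rack 0.9 [267.  465.8] [ 0.343  -0.4826  0.    ]
top tip rack 0.88 [198.2 409.5] [ 0.5426 -0.3284  0.    ]
top tip rack 0.2 [194.8 401.2] [ 0.5527 -0.3042  0.    ]
top tip board 0.64 [179.6 252.6] [0.593 0.134 0.008]
top tip board 0.5 [147.2 394.5] [ 0.6965 -0.2873  0.008 ]
top tip board 0.17 [194.3 398.4] [ 0.5525 -0.2939  0.008 ]
```

View pics/c1.png

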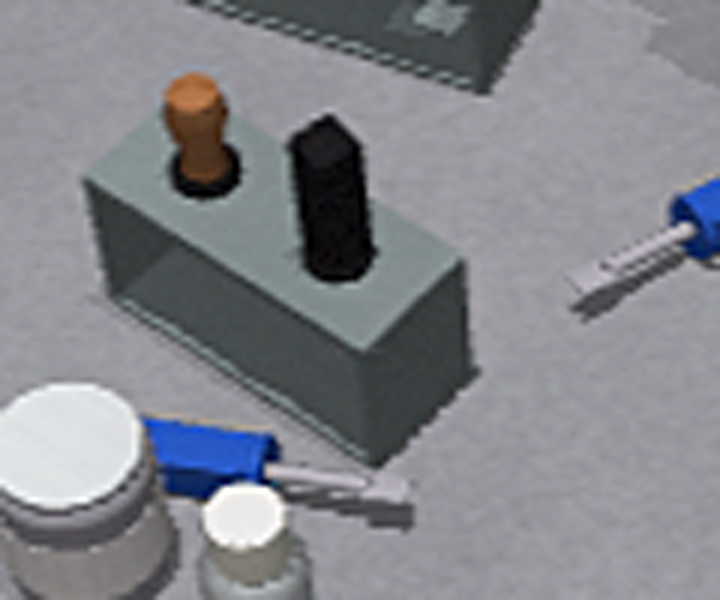

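View pics/c2.png

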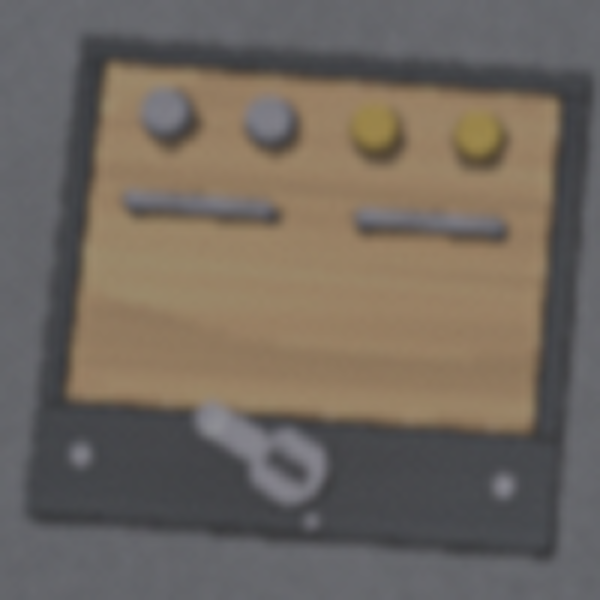

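View pics/c3.png

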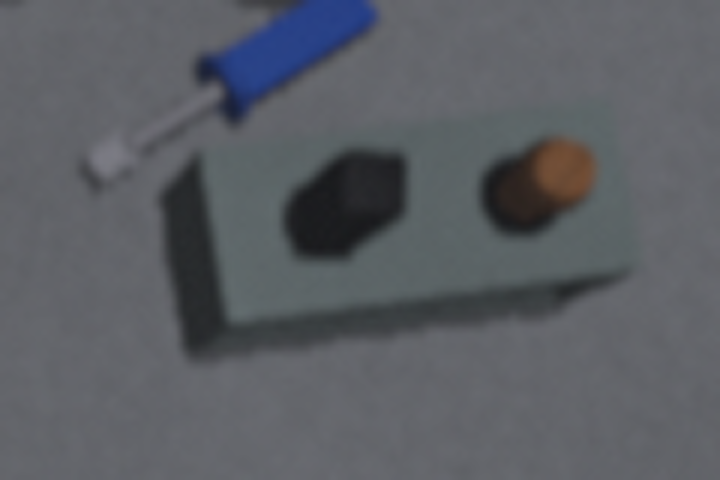

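c1 and c3 show the black square-handled driver in the filled rack, in its robot-left hole: c1 (330,200), which is scene pixel (265,133). The awl is beside it. The two blue drivers have since fallen over and now lie on the counter, without the robot touching them. c2 shows the clip with its slot centre at (287,465) and its tab pointing up-left.

Racks: the filled one, at (256,145) in the scene picture, has y≈-0.32. The empty one at (268,88) has y≈-0.48. The filled one is therefore farther left and is the one meant.

Next I'll fit the poses.

```bash
cat > fit.py <<'E'
from h import *
from scipy.optimize import least_squares
def boxsd(q,lo,hi):
    c=(lo+hi)/2;h=(hi-lo)/2;d=np.abs(q-c)-h
    return np.linalg.norm(np.maximum(d,0),axis=1)+np.minimum(d.max(1),0)
def rect(P,m,zlo,zhi):
    X=P[m]; X=X[(X[:,2]>zlo)&(X[:,2]<zhi)]
    r=cv2.minAreaRect(X[:,:2].astype(np.float32)*1000); return r,X
E
python3 - <<'E'
from fit import *
for n in("scene","top"):
    p,D=bot.grab_frame(n);P=pts(n,D)
    np.savez(n+"1.npz",p=p,P=P)
    R_=(P[...,0]>.42)&(P[...,0]<.64)&(P[...,1]>-.46)&(P[...,1]<-.2)
    r,X=rect(P,R_,.094,.106); print(n,"rackplate",r,len(X),np.median(X[:,2]))
    F=(P[...,0]>.42)&(P[...,0]<.75)&(P[...,1]>-.02)&(P[...,1]<.3)
    r,X=rect(P,F,.015,.029);print(n,"frame",r,len(X),np.median(X[:,2]))
    H=(np.abs(P[...,0]-.53)<.05)&(np.abs(P[...,1]+.28)<.045)&(P[...,2]>.112)&(P[...,2]<.2)
    X=P[H]; print(len(X),np.percentile(X[:,2],[5,50,95,99]))
    for y0 in (0,.4,.8,1.2):
        def f(v):
            c,s=np.cos(v[2]),np.sin(v[2]);q=X-[v[0],v[1],.1+v[3]]
            q=np.stack([c*q[:,0]+s*q[:,1],-s*q[:,0]+c*q[:,1],q[:,2]],1)
            return boxsd(q,np.array([-.014,-.014,-.01]),np.array([.014,.014,.086]))
        s=least_squares(f,[.53,-.278,y0,0],loss='soft_l1',f_scale=.002)
        print(n,s.x.round(4),s.cost,np.sqrt(np.mean(s.fun**2)))
    G=(P[...,2]>.034)&(P[...,2]<.045)&(np.abs(P[...,0]-.478)<.04)&(np.abs(P[...,1]-.14)<.05)
    X=P[G];print("clip head",len(X),X.mean(0),X[:,2].std(),(X.min(0)+X.max(0))/2)
E
```

```text
scene rackplate ((532.4293823242188, -326.9197692871094), (83.27178955078125, 194.31983947753906), 8.145169258117676) 930 0.09894495524571756
scene frame ((563.8785400390625, 136.5521240234375), (253.09323120117188, 239.5537109375), 85.81743621826172) 5982 0.02134353164478897
265 [0.11676171 0.16090058 0.18671553 0.18906486]
scene [ 0.5254 -0.2829 -0.0708 -0.0008] 0.00032724349308600503 0.0018418619746083142
scene [ 0.5254 -0.2829 -0.0708 -0.0008] 0.000327243493041569 0.0018418621119129436
scene [ 5.254e-01 -2.829e-01  1.487e+00 -7.000e-04] 0.0003271934371742236 0.001841045058271502
scene [ 5.254e-01 -2.829e-01  1.487e+00 -7.000e-04] 0.00032719343717422963 0.001841045058279224
clip head 78 [0.47635831 0.14330173 0.03714619] 0.0021553283635777766 [0.47628304 0.14983989 0.03879022]
top rackplate ((533.4967651367188, -329.113037109375), (81.0035171508789, 191.73138427734375), 7.984656810760498) 1590 0.10093687520312078
top frame ((565.3768920898438, 134.6988983154297), (250.7997589111328, 238.6112823486328), 86.10104370117188) 6335 0.022505138507239897
249 [0.1214014  0.18266142 0.18869793 0.18962848]
top [ 0.5271 -0.2845 -0.0721  0.0011] 0.00011574189179722538 0.001063899859815055
top [ 0.5271 -0.2845 -0.0721  0.0011] 0.00011574189179700792 0.001063899858076192
top [ 0.5271 -0.2845 -0.0721  0.0011] 0.00011574189179692834 0.0010638998574313736
top [ 5.2710e-01 -2.8440e-01  1.4879e+00  1.2000e-03] 0.00011582054338145062 0.001064177695081548
clip head 98 [0.47660425 0.14083788 0.03721321] 0.0017725781993459739 [0.48163226 0.15394754 0.03781972]
```

Both cameras agree to about 2 mm.

| Item | Position | Orientation |
|---|---|---|
| Driver axis | (0.526, -0.284), in hole_left | flats at about -4° mod 90 |
| Clip axis | (0.4763, 0.142) | tab yaw about 58.7° |

I'll move above the driver first.

```bash
cat >> h.py <<'E'
def delta(t,yaw):
    s=bot.observe(); M=R.from_euler('xyz',s["tool_rot"]).as_matrix()
    d=M.T@(np.array(t)-s["position"])*1000
    Mt=R.from_euler('xyz',[np.pi,0,yaw]).as_matrix()
    rv=R.from_matrix(M.T@Mt).as_rotvec()
    print("t",round(s["clock"],2),"pos",s["position"].round(4),"rot",s["tool_rot"].round(4),"w",round(s["grip_width"],4),"F",s["force"].round(1),"M",s["moment"].round(2))
    print("  delta mm",d.round(1),"rv",rv.round(3), "j7",s["qpos"][6].round(2))
E
python3 -m inch '[{"dx":32,"dy":-13.9},{"dx":32,"dy":-13.9},{"dx":32,"dy":-13.9},{"dx":32,"dy":-13.9},{"dx":32,"dy":-13.9},{"dx":32,"dy":-13.9},{"dx":32,"dy":-13.9},{"dx":32,"dy":-13.9},{"dx":32,"dy":-13.9},{"dx":32,"dy":-13.9}]' 60
python3 -c "
from h import *
delta([.5262,-.2837,.231],1.4995)"
```

```text
t 1.8 pos [ 0.2305 -0.5809  0.2313] rot [-3.1416 -0.      0.3777] w 0.0851 F [ 0.6 -0.1  0.3] M [-0.05 -0.   -0.  ]
  delta mm [ 3.845e+02 -1.672e+02  3.000e-01] rv [-0.    -0.    -1.122] j7 -0.11schema error: expected keys dx, dy, dz, rx, ry, rz, hand
```

```bash
python3 -m inch '[{"dx":32,"dy":-13.9,"dz":0,"rx":0,"ry":0,"rz":0,"hand":-1},{"dx":32,"dy":-13.9,"dz":0,"rx":0,"ry":0,"rz":0,"hand":-1},{"dx":32,"dy":-13.9,"dz":0,"rx":0,"ry":0,"rz":0,"hand":-1},{"dx":32,"dy":-13.9,"dz":0,"rx":0,"ry":0,"rz":0,"hand":-1},{"dx":32,"dy":-13.9,"dz":0,"rx":0,"ry":0,"rz":0,"hand":-1},{"dx":32,"dy":-13.9,"dz":0,"rx":0,"ry":0,"rz":0,"hand":-1},{"dx":32,"dy":-13.9,"dz":0,"rx":0,"ry":0,"rz":0,"hand":-1},{"dx":32,"dy":-13.9,"dz":0,"rx":0,"ry":0,"rz":0,"hand":-1},{"dx":32,"dy":-13.9,"dz":0,"rx":0,"ry":0,"rz":0,"hand":-1},{"dx":32,"dy":-13.9,"dz":0,"rx":0,"ry":0,"rz":0,"hand":-1}]' 60
python3 -c "
from h import *
delta([.5262,-.2837,.231],1.4995)"
```

```text
clock: 2.8
position: [0.4776, -0.3326, 0.2314]
tool_rot: [3.141, -0.0, 0.378]
force: [-0.2, 0.1, -0.2]
grip_width: 0.0855
t 2.8 pos [ 0.4776 -0.3326  0.2314] rot [ 3.1414e+00 -1.0000e-04  3.7770e-01] w 0.0855 F [-0.2  0.1 -0.2] M [-0.02 -0.04  0.  ]
  delta mm [ 63.2 -27.5   0.4] rv [ 0.    -0.    -1.122] j7 -0.74
```

```bash
python3 -m inch '[{"dx":31,"dy":-13.5,"dz":0,"rx":0,"ry":0,"rz":0,"hand":-1},{"dx":31,"dy":-13.5,"dz":0,"rx":0,"ry":0,"rz":0,"hand":-1},{"dx":0,"dy":0,"dz":0,"rx":0,"ry":0,"rz":-0.14,"hand":-1},{"dx":0,"dy":0,"dz":0,"rx":0,"ry":0,"rz":-0.14,"hand":-1},{"dx":0,"dy":0,"dz":0,"rx":0,"ry":0,"rz":-0.14,"hand":-1},{"dx":0,"dy":0,"dz":0,"rx":0,"ry":0,"rz":-0.14,"hand":-1},{"dx":0,"dy":0,"dz":0,"rx":0,"ry":0,"rz":-0.14,"hand":-1},{"dx":0,"dy":0,"dz":0,"rx":0,"ry":0,"rz":-0.14,"hand":-1},{"dx":0,"dy":0,"dz":0,"rx":0,"ry":0,"rz":-0.14,"hand":-1},{"dx":0,"dy":0,"dz":0,"rx":0,"ry":0,"rz":-0.14,"hand":-1}]'
python3 - <<'E'
from h import *
delta([.5262,-.2837,.138],1.4995)
for n in("scene","top"):
    p,D=bot.grab_frame(n); cv2.imwrite(f"pics/{n}2.png",p[:,:,::-1])
E
```

```text
clock: 3.8
position: [0.5243, -0.2858, 0.2313]
tool_rot: [3.142, 0.0, 1.503]
force: [0.5, -0.2, -0.3]
grip_width: 0.0854
t 3.8 pos [ 0.5243 -0.2858  0.2313] rot [3.1415e+00 1.0000e-04 1.5034e+00] w 0.0854 F [ 0.5 -0.2 -0.3] M [0.01 0.05 0.01]
  delta mm [ 2.2  1.7 93.3] rv [0.    0.    0.004] j7 0.15
```

View pics/scene2.png

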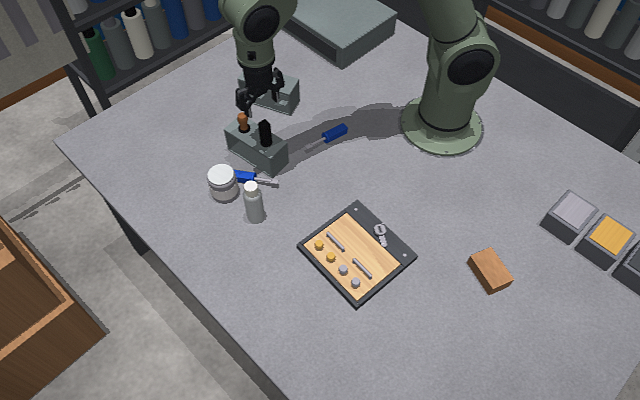

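Run:
```python
from h import *
s=bot.observe()["position"]
print(proj("scene",s),proj("top",s),proj("scene",[.5262,-.2837,.186]))
p,D=bot.grab_frame("scene");cv2.imwrite("pics/c4.png",cv2.resize(p[40:190,190:340],None,fx=4,fy=4,interpolation=2)[:,:,::-1])
P=pts("scene",D); m=(P[...,2]>.2)&(P[...,2]<.28)&(P[...,1]<-.1);X=P[m]; print(len(X),X.min(0),X.max(0),X.mean(0))
p,D=bot.grab_frame("top");cv2.imwrite("pics/top3.png",p[:,:,::-1])
```

```text
(np.float64(110.78824600168159), np.float64(261.44757183240466)) (np.float64(187.66514818854762), np.float64(417.92788305633735)) (np.float64(122.49757416515692), np.float64(262.77605389325595))
143 [ 0.00942482 -1.3145209   0.20039232] [ 0.81248709 -0.10004772  0.27951814] [ 0.48812652 -0.32065036  0.25865846]
```

View pics/c4.png

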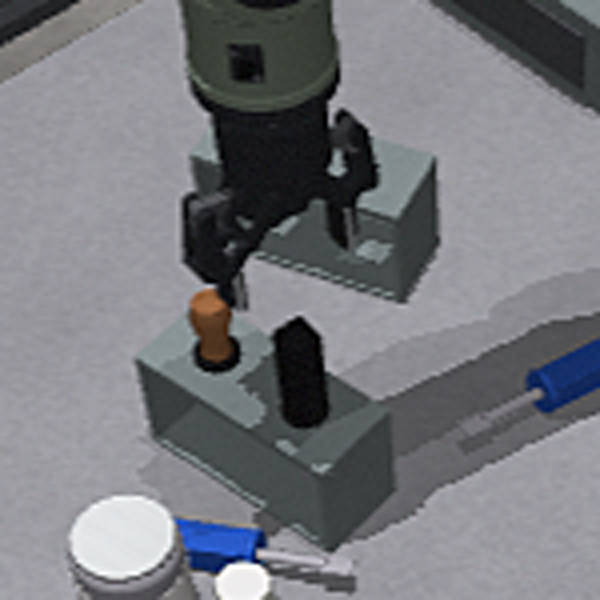

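View pics/top3.png

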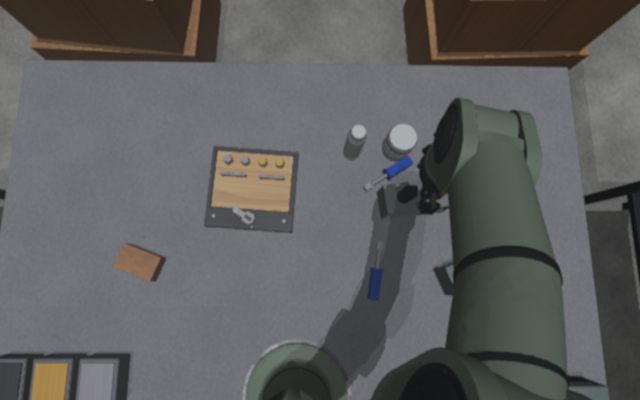

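c4 shows the open fingers, tips at (240,305) and (347,250), straddling the black driver's handle at (298,335). The midpoint matches the projected TCP. Now I'll descend and grip.

```bash
python3 -m inch '[{"dx":2.2,"dy":1.7,"dz":0,"rx":0,"ry":0,"rz":0.004,"hand":-1},{"dx":0,"dy":0,"dz":15,"rx":0,"ry":0,"rz":0,"hand":-1},{"dx":0,"dy":0,"dz":15,"rx":0,"ry":0,"rz":0,"hand":-1},{"dx":0,"dy":0,"dz":15,"rx":0,"ry":0,"rz":0,"hand":-1},{"dx":0,"dy":0,"dz":15,"rx":0,"ry":0,"rz":0,"hand":-1},{"dx":0,"dy":0,"dz":15,"rx":0,"ry":0,"rz":0,"hand":-1},{"dx":0,"dy":0,"dz":15,"rx":0,"ry":0,"rz":0,"hand":-1},{"dx":0,"dy":0,"dz":3,"rx":0,"ry":0,"rz":0,"hand":-1},{"dx":0,"dy":0,"dz":0,"rx":0,"ry":0,"rz":0,"hand":-1}]'
python3 - <<'E'
from h import *
delta([.5262,-.2837,.138],1.4995)
p,D=bot.grab_frame("scene");cv2.imwrite("pics/c5.png",cv2.resize(p[60:190,190:340],None,fx=4,fy=4,interpolation=2)[:,:,::-1])
E
```

```text
clock: 4.9
position: [0.5261, -0.2835, 0.1378]
tool_rot: [-3.141, -0.0, 1.494]
force: [0.4, -0.4, 0.5]
grip_width: 0.0852
t 4.9 pos [ 0.5261 -0.2835  0.1378] rot [-3.1408e+00 -4.0000e-04  1.4937e+00] w 0.0852 F [ 0.4 -0.4  0.5] M [-0.03 -0.02  0.03]
  delta mm [-0.2  0.1 -0.2] rv [-0.001 -0.    -0.006] j7 0.09
```

View pics/c5.png

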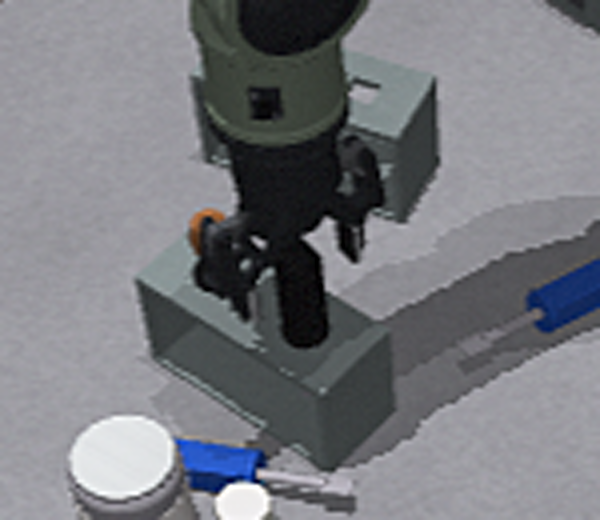

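c5 shows the handle between the fingers, clear of the awl. Closing.

```bash
python3 -m inch '[{"dx":0,"dy":0,"dz":0,"rx":0,"ry":0,"rz":0,"hand":1},{"dx":0,"dy":0,"dz":0,"rx":0,"ry":0,"rz":0,"hand":1},{"dx":0,"dy":0,"dz":0,"rx":0,"ry":0,"rz":0,"hand":1},{"dx":0,"dy":0,"dz":0,"rx":0,"ry":0,"rz":0,"hand":1},{"dx":0,"dy":0,"dz":0,"rx":0,"ry":0,"rz":0,"hand":1},{"dx":0,"dy":0,"dz":0,"rx":0,"ry":0,"rz":0,"hand":1},{"dx":0,"dy":0,"dz":0,"rx":0,"ry":0,"rz":0,"hand":1},{"dx":0,"dy":0,"dz":0,"rx":0,"ry":0,"rz":0,"hand":1}]' 90
python3 -m inch '[{"dx":0,"dy":0,"dz":-10,"rx":0,"ry":0,"rz":0,"hand":1},{"dx":0,"dy":0,"dz":-15,"rx":0,"ry":0,"rz":0,"hand":1},{"dx":0,"dy":0,"dz":-15,"rx":0,"ry":0,"rz":0,"hand":1},{"dx":0,"dy":0,"dz":-15,"rx":0,"ry":0,"rz":0,"hand":1},{"dx":0,"dy":0,"dz":-15,"rx":0,"ry":0,"rz":0,"hand":1},{"dx":0,"dy":0,"dz":-15,"rx":0,"ry":0,"rz":0,"hand":1},{"dx":0,"dy":0,"dz":-15,"rx":0,"ry":0,"rz":0,"hand":1},{"dx":0,"dy":0,"dz":0,"rx":0,"ry":0,"rz":0,"hand":1}]'
python3 - <<'E'
from h import *
delta([.5262,-.2837,.238],1.4995)
p,D=bot.grab_frame("scene");cv2.imwrite("pics/c6.png",cv2.resize(p[40:190,190:340],None,fx=4,fy=4,interpolation=2)[:,:,::-1])
E
```

```text
clock: 5.75
position: [0.5264, -0.2837, 0.1387]
tool_rot: [3.141, 0.0, 1.494]
force: [-1.3, 0.1, 6.0]
grip_width: 0.0272
clock: 6.55
position: [0.5271, -0.284, 0.2411]
tool_rot: [3.138, 0.001, 1.494]
force: [-0.1, -0.3, -1.8]
grip_width: 0.0274
t 6.55 pos [ 0.5271 -0.284   0.2411] rot [3.1382e+00 1.4000e-03 1.4936e+00] w 0.0274 F [-0.1 -0.3 -1.8] M [ 0.02 -0.05 -0.02]
  delta mm [ 0.3 -0.9  3.1] rv [ 0.003  0.001 -0.006] j7 0.14
```

View pics/c6.png

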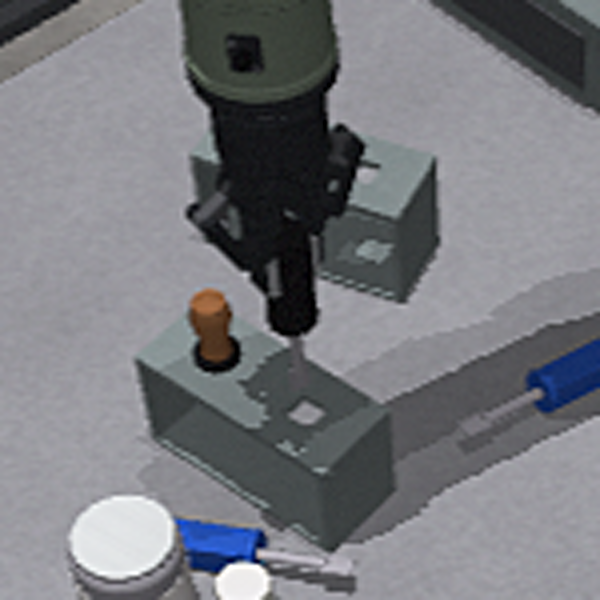

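c6 shows the driver held upright and clear of its hole at (305,412). The awl has not moved. I'll carry it towards the clip.

```bash
python3 -m inch '[{"dx":0,"dy":0,"dz":-15,"rx":0,"ry":0,"rz":0,"hand":1},{"dx":20,"dy":-4,"dz":-5,"rx":0,"ry":0,"rz":0,"hand":1},{"dx":40,"dy":-8,"dz":0,"rx":0,"ry":0,"rz":0,"hand":1},{"dx":40,"dy":-8,"dz":0,"rx":0,"ry":0,"rz":0,"hand":1},{"dx":40,"dy":-8,"dz":0,"rx":0,"ry":0,"rz":0,"hand":1},{"dx":40,"dy":-8,"dz":0,"rx":0,"ry":0,"rz":0,"hand":1},{"dx":40,"dy":-8,"dz":0,"rx":0,"ry":0,"rz":0,"hand":1},{"dx":40,"dy":-8,"dz":0,"rx":0,"ry":0,"rz":0,"hand":1},{"dx":40,"dy":-8,"dz":0,"rx":0,"ry":0,"rz":0,"hand":1},{"dx":40,"dy":-8,"dz":0,"rx":0,"ry":0,"rz":0,"hand":1}]'
python3 - <<'E'
from h import *
delta([.4763,.142,.22],1.4995)
p,D=bot.grab_frame("scene");r,c=map(int,proj("scene",bot.observe()["position"]))
print(r,c);cv2.imwrite("pics/c7.png",cv2.resize(p[r-60:r+90,c-75:c+75],None,fx=4,fy=4,interpolation=2)[:,:,::-1])
p,D=bot.grab_frame("top");cv2.imwrite("pics/top7.png",p[:,:,::-1])
E
```

```text
clock: 7.6
position: [0.4835, 0.0625, 0.258]
tool_rot: [-3.141, 0.0, 1.494]
force: [2.2, 0.6, -1.2]
grip_width: 0.0272
t 7.6 pos [0.4835 0.0625 0.258 ] rot [-3.1412e+00  2.0000e-04  1.4941e+00] w 0.0272 F [ 2.2  0.6 -1.2] M [-0.02 -0.1  -0.04]
  delta mm [ 78.7 -13.2  38. ] rv [-0.     0.    -0.005] j7 -0.51
168 365
```

View pics/c7.png

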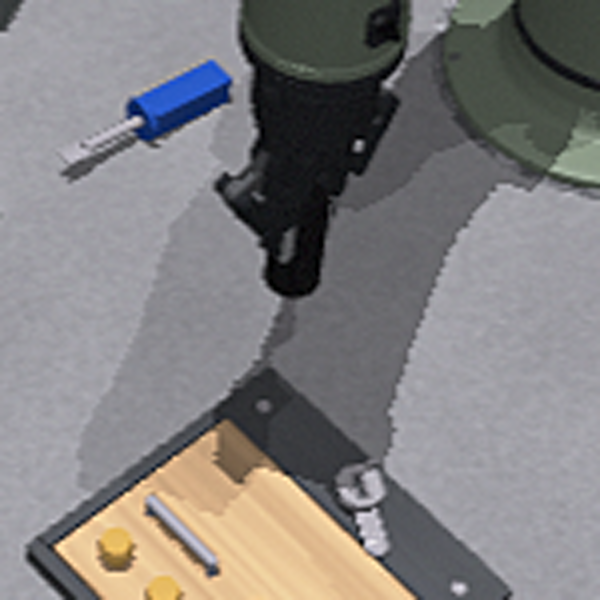

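View pics/top7.png

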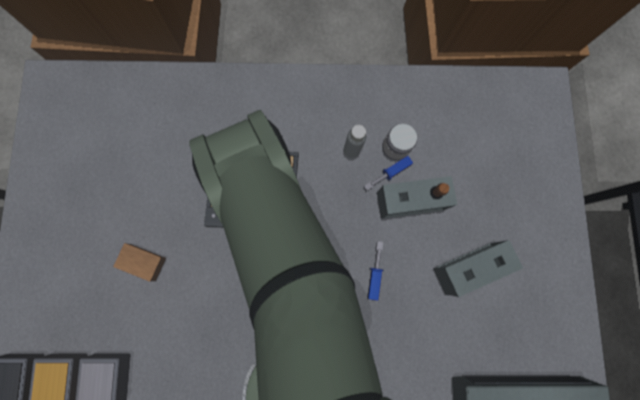

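c7 shows the driver held vertically, guard at (292,280), with the blade in shadow around (285,330). I'll enlarge it and brighten the contrast to see which way the blade faces.

Run:
```python
from h import *
p,D=bot.grab_frame("scene");r,c=map(int,proj("scene",bot.observe()["position"]))
s=bot.observe()["position"]
print(proj("scene",s-[0,0,.113]),proj("scene",s-[0,0,.089]))
q=p[r+10:r+60,c-30:c+20].astype(float); q=np.clip((q-20)*2.2,0,255).astype(np.uint8)
cv2.imwrite("pics/c8.png",cv2.resize(q,None,fx=11,fy=11,interpolation=0)[:,:,::-1])
print(r+10,c-30)
d=D[r+25:r+50,c-25:c+5]; print((d*1000).astype(int)[::2,4:26])
```

```text
(np.float64(192.70605350851116), np.float64(359.77917785921625)) (np.float64(187.6400002663316), np.float64(360.4395038643338))
177 333
[[1569 1574 1573 1575 1575 1572 1580 1572 1572 1575 1570 1571 1577 1568
  1580 1571 1574 1381 1382 1383 1387 1396]
 [1570 1571 1574 1568 1563 1574 1571 1570 1574 1571 1566 1571 1565 1572
  1565 1574 1574 1390 1393 1390 1565 1570]
 [1563 1567 1573 1565 1569 1564 1565 1561 1558 1568 1569 1565 1573 1566
  1567 1568 1565 1566 1564 1565 1560 1565]
 [1568 1557 1561 1563 1567 1562 1557 1561 1562 1563 1560 1564 1560 1567
  1564 1561 1562 1556 1564 1564 1559 1556]
 [1552 1554 1562 1555 1560 1555 1554 1559 1560 1555 1554 1548 1557 1561
  1533 1531 1531 1552 1556 1560 1558 1558]
 [1550 1559 1552 1554 1550 1550 1549 1560 1555 1555 1560 1527 1522 1525
  1529 1522 1538 1524 1531 1555 1550 1552]
 [1541 1543 1556 1548 1551 1550 1547 1550 1519 1522 1522 1526 1522 1523
  1526 1522 1525 1524 1519 1521 1519 1548]
 [1548 1546 1546 1543 1551 1520 1519 1528 1521 1518 1517 1524 1519 1514
  1517 1518 1518 1520 1522 1519 1523 1517]
 [1542 1539 1540 1515 1513 1512 1516 1517 1519 1522 1513 1520 1512 1507
  1512 1516 1509 1515 1518 1516 1506 1521]
 [1511 1513 1510 1512 1512 1514 1506 1511 1509 1516 1509 1513 1509 1505
  1510 1513 1512 1510 1508 1513 1512 1519]
 [1512 1502 1505 1502 1508 1499 1509 1504 1502 1510 1505 1508 1507 1504
  1503 1508 1509 1507 1502 1510 1508 1505]
 [1507 1509 1507 1509 1496 1503 1514 1509 1499 1503 1507 1503 1506 1506
  1502 1500 1503 1505 1510 1506 1508 1509]
 [1498 1501 1490 1495 1499 1495 1501 1494 1505 1501 1497 1504 1497 1497
  1499 1500 1503 1501 1500 1497 1497 1503]]
```

View pics/c8.png

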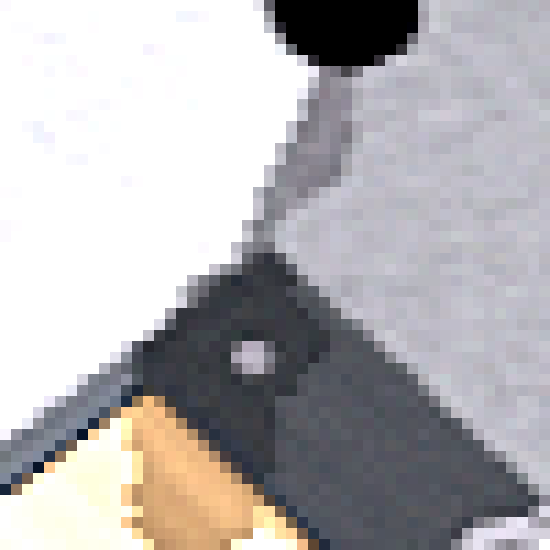

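Run:
```python
from h import *
s=bot.observe()["position"]
for name,a in(("along x",-.074),("along y",1.497)):
    d=np.array([np.cos(a),np.sin(a),0])*.008
    for z in(.089,.113):
        for sg in(1,-1):
            r,c=proj("scene",s-[0,0,z]+sg*d); print(name,z,sg,round((c-333)*11),round((r-177)*11))
```

```text
along x 0.089 1 278 134
along x 0.089 -1 326 100
along x 0.113 1 271 190
along x 0.113 -1 318 156
along y 0.089 1 324 138
along y 0.089 -1 280 97
along y 0.113 1 317 193
along y 0.113 -1 273 153
```

The blade's lower edge runs from down-left to up-right, so the blade width lies along the tool's y axis (about -4°). Next I'll refine the slot angle from the pictures I took before moving.

Run:
```python
from h import *
for n,z in(("scene",.0355),("top",.0355)):
    d=np.load(n+"1.npz");p=d["p"];P=d["P"]
    r,c=map(int,proj(n,[.4763,.142,.037]))
    q=p[r-20:r+20,c-20:c+20];cv2.imwrite(f"pics/s_{n}.png",cv2.resize(q,None,fx=14,fy=14,interpolation=2)[:,:,::-1]);print(n,r-20,c-20)
    g=p.mean(2)
    X=[]
    for i in range(r-25,r+25):
        for j in range(c-25,c+25):
            w=at_z(n,i,j,z); rho=np.hypot(w[0]-.4763,w[1]-.142)
            if .022<rho<.06 and 0.2<np.arctan2(w[1]-.142,w[0]-.4763)<1.6 and g[i,j]>(105 if n=="top" else 110) and p[i,j].max()*1.-p[i,j].min()<25: X.append(w)
    X=np.array(X); m=X.mean(0)-[.4763,.142,0]; print(len(X),m,np.degrees(np.arctan2(m[1],m[0])))
```

```text
scene 209 358
67 [0.01991948 0.03252819 0.0355    ] 58.51769521332693
top 197 227Traceback (most recent call last):
  File "<stdin>", line 10, in <module>
  File "h.py", line 12, in at_z
    o,d=ray(n,r,c); return o+d*(z-o[2])/d[2]
        ~~~^^^^^^^
  File "h.py", line 10, in ray
    f,cx,cy,o,M=cam(n); return o,M@np.array([(c_-cx)/f,(r-cy)/f,1.])
                ~~~^^^
  File "h.py", line 5, in cam
    c=bot.get_calibration(n); f=200/np.tan(np.radians(c["vertical_fov"])/2)
ValueError: time passes only in moves, steps and waits
```

View pics/s_scene.png

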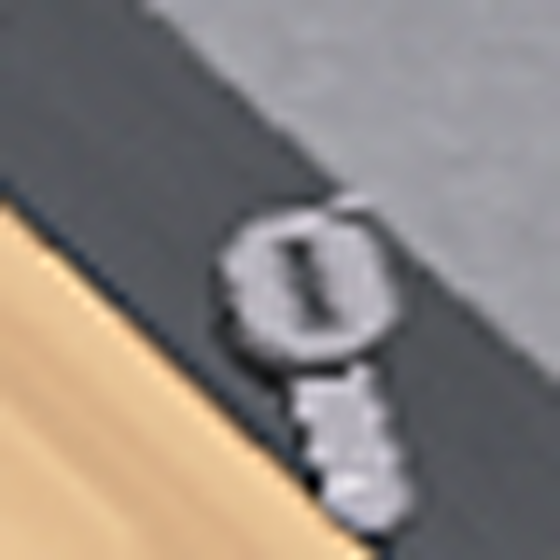

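View pics/s_top.png

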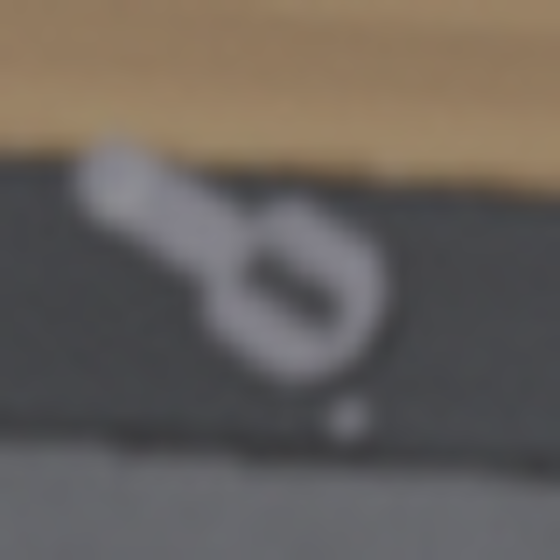

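s_scene shows the slot centre at (305,288), running in line with the tab, which ends at (375,510). s_top shows the slot at (292,290). Both fit a tab yaw of about 58.5°.

```bash
python3 - <<'E'
import re
s=open('h.py').read()
s=s.replace('def cam(n):\n','import functools\n@functools.lru_cache(None)\ndef cam(n):\n');open('h.py','w').write(s)
E
python3 - <<'E'
from h import *
for n,rc in(("scene",(209+288/14-.5,358+305/14-.5)),("top",(197+290/14-.5,227+292/14-.5))): print(n,at_z(n,*rc,.037))
for n,rc in(("scene",(209+495/14-.5,358+372/14-.5)),("top",(197+190/14-.5,227+115/14-.5))): print(n,"tab",at_z(n,*rc,.035))
delta([.4763,.142,.22],1.4995)
E
```

```text
scene [0.47576035 0.14285576 0.037     ]
top [0.47785764 0.14113901 0.037     ]
scene tab [0.50115606 0.18356374 0.035     ]
top tab [0.49817496 0.17761018 0.035     ]
t 7.75 pos [0.4836 0.0634 0.2581] rot [-3.1411e+00 -5.0000e-04  1.4985e+00] w 0.0271 F [ 0.6 -1.2 -2.2] M [ 0.    0.01 -0.03]
  delta mm [ 77.9 -12.9  38.1] rv [-0.    -0.    -0.001] j7 -0.51
```

```bash
python3 -m inch '[{"dx":26,"dy":-4.1,"dz":0,"rx":0,"ry":0,"rz":0,"hand":1},{"dx":26,"dy":-4.1,"dz":0,"rx":0,"ry":0,"rz":0,"hand":1},{"dx":26,"dy":-4.2,"dz":0,"rx":0,"ry":0,"rz":0,"hand":1},{"dx":0,"dy":0,"dz":10,"rx":0,"ry":0,"rz":-0.14,"hand":1},{"dx":0,"dy":0,"dz":10,"rx":0,"ry":0,"rz":-0.14,"hand":1},{"dx":0,"dy":0,"dz":10,"rx":0,"ry":0,"rz":-0.14,"hand":1},{"dx":0,"dy":0,"dz":10,"rx":0,"ry":0,"rz":-0.14,"hand":1},{"dx":0,"dy":0,"dz":10,"rx":0,"ry":0,"rz":-0.14,"hand":1},{"dx":0,"dy":0,"dz":10,"rx":0,"ry":0,"rz":-0.14,"hand":1},{"dx":0,"dy":0,"dz":10,"rx":0,"ry":0,"rz":-0.14,"hand":1}]'
python3 -m inch '[{"dx":0,"dy":0,"dz":5,"rx":0,"ry":0,"rz":-0.12,"hand":1},{"dx":0,"dy":0,"dz":0,"rx":0,"ry":0,"rz":0,"hand":1},{"dx":0,"dy":0,"dz":0,"rx":0,"ry":0,"rz":0,"hand":1}]'
python3 - <<'E'
from h import *
delta([.4768,.142,.180],2.5995)
p,D=bot.grab_frame("scene");s=bot.observe()["position"]
r,c=map(int,proj("scene",[.4768,.142,.06]))
q=p[r-40:r+20,c-30:c+30];cv2.imwrite("pics/c9.png",cv2.resize(q,None,fx=10,fy=10,interpolation=2)[:,:,::-1]);print(r-40,c-30,"tip",proj("scene",s-[0,0,.113]))
E
```

```text
clock: 8.75
position: [0.4779, 0.1385, 0.1875]
tool_rot: [-3.141, -0.0, 2.479]
force: [0.3, -0.1, -2.5]
grip_width: 0.0268
clock: 9.05
position: [0.4781, 0.1388, 0.1832]
tool_rot: [-3.141, -0.0, 2.589]
force: [0.0, 0.5, -1.7]
grip_width: 0.0273
t 9.05 pos [0.4781 0.1388 0.1832] rot [-3.1413e+00 -4.0000e-04  2.5893e+00] w 0.0273 F [ 0.   0.5 -1.7] M [-0.01 -0.02 -0.02]
  delta mm [2.8 2.  3.2] rv [-0.   -0.   -0.01] j7 0.21
184 349 tip (np.float64(222.66931914638823), np.float64(378.91814418507045))
```

View pics/c9.png

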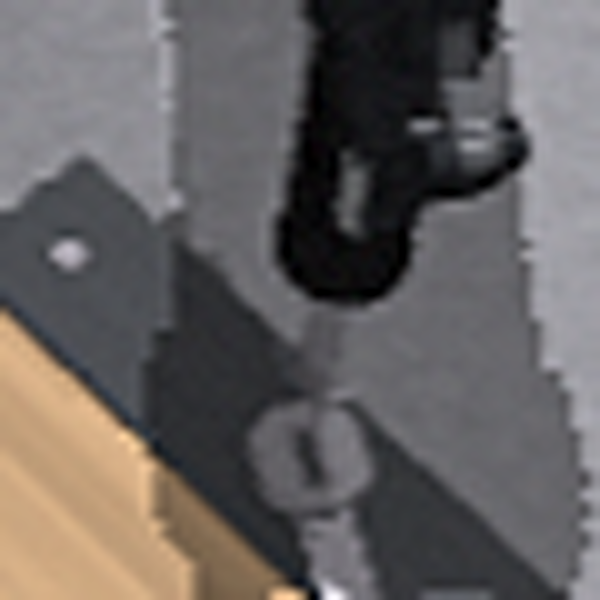

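Run:
```python
from h import *
s=bot.observe()["position"]
for z in(-.035,-.038,-.06,-.089,-.113):
    r,c=proj("scene",s+[0,0,z]);print(z,((c-349+.5)*10).round(),((r-184+.5)*10).round())
p,D=bot.grab_frame("scene")
q=p[204:234,369:394].astype(float);q=np.clip((q-25)*2.5,0,255).astype(np.uint8)
cv2.imwrite("pics/c10.png",cv2.resize(q,None,fx=20,fy=20,interpolation=2)[:,:,::-1])
P=pts("scene",D);m=(np.abs(P[...,0]-.478)<.06)&(np.abs(P[...,1]-.139)<.06)&(P[...,2]>.05)&(P[...,2]<.16)
X=P[m]
for a in np.arange(.05,.16,.01):
    k=X[(X[:,2]>=a)&(X[:,2]<a+.01)]
    if len(k):print(round(a,2),len(k),k.mean(0).round(4),k.min(0).round(3),k.max(0).round(3))
```

```text
-0.035 335.0 240.0
-0.038 334.0 246.0
-0.06 325.0 290.0
-0.089 313.0 346.0
-0.113 304.0 392.0
0.06 1 [0.4774 0.1389 0.0677] [0.477 0.139 0.068] [0.477 0.139 0.068]
0.07 7 [0.4802 0.1439 0.076 ] [0.477 0.138 0.071] [0.482 0.148 0.08 ]
0.08 4 [0.4806 0.143  0.0854] [0.48  0.138 0.085] [0.483 0.147 0.086]
0.09 9 [0.4801 0.1431 0.0957] [0.476 0.138 0.091] [0.484 0.146 0.1  ]
0.1 6 [0.4807 0.1409 0.1045] [0.479 0.136 0.102] [0.483 0.145 0.109]
0.11 7 [0.4811 0.1429 0.1147] [0.48  0.139 0.11 ] [0.483 0.145 0.119]
0.12 2 [0.4834 0.1416 0.1246] [0.483 0.14  0.123] [0.484 0.143 0.126]
0.14 32 [0.4876 0.1455 0.1475] [0.47  0.125 0.141] [0.496 0.157 0.15 ]
0.15 31 [0.4868 0.1434 0.1547] [0.472 0.123 0.15 ] [0.496 0.158 0.16 ]
```

View pics/c10.png

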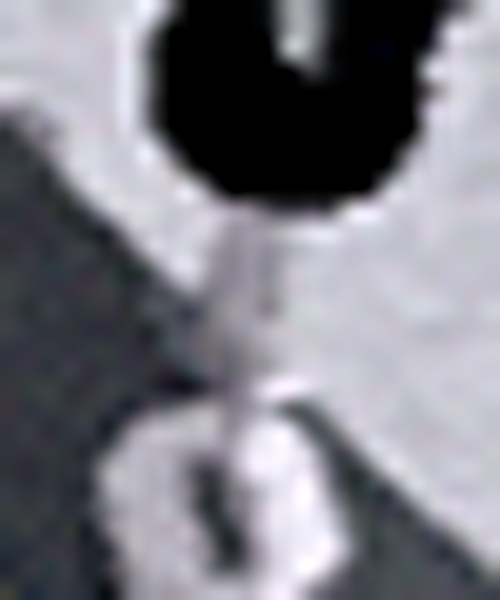

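The image and depth put the blade axis about 2.5 mm from the slot centre. I'll correct by (2.2, 1.3) mm in the tool axes and descend gently.

```bash
python3 -m inch '[{"dx":2.2,"dy":1.3,"dz":0,"rx":0,"ry":0,"rz":-0.01,"hand":1},{"dx":0,"dy":0,"dz":8,"rx":0,"ry":0,"rz":0,"hand":1},{"dx":0,"dy":0,"dz":8,"rx":0,"ry":0,"rz":0,"hand":1},{"dx":0,"dy":0,"dz":7,"rx":0,"ry":0,"rz":0,"hand":1},{"dx":0,"dy":0,"dz":4,"rx":0,"ry":0,"rz":0,"hand":1},{"dx":0,"dy":0,"dz":0,"rx":0,"ry":0,"rz":0,"hand":1}]'
python3 - <<'E'
from h import *
delta([.4768,.142,.143],2.5995)
p,D=bot.grab_frame("scene")
q=p[204:244,364:404].astype(float);q=np.clip((q-20)*2.2,0,255).astype(np.uint8)
cv2.imwrite("pics/c11.png",cv2.resize(q,None,fx=15,fy=15,interpolation=2)[:,:,::-1])
E
```

```text
clock: 9.75
position: [0.4767, 0.1415, 0.1556]
tool_rot: [-3.141, -0.001, 2.604]
force: [0.4, -0.7, -2.0]
grip_width: 0.0268
t 9.75 pos [0.4767 0.1415 0.1556] rot [-3.1409e+00 -1.0000e-03  2.6038e+00] w 0.0268 F [ 0.4 -0.7 -2. ] M [ 0.04 -0.01 -0.06]
  delta mm [ 0.2  0.5 12.6] rv [-0.001 -0.001  0.004] j7 0.18
```

View pics/c11.png

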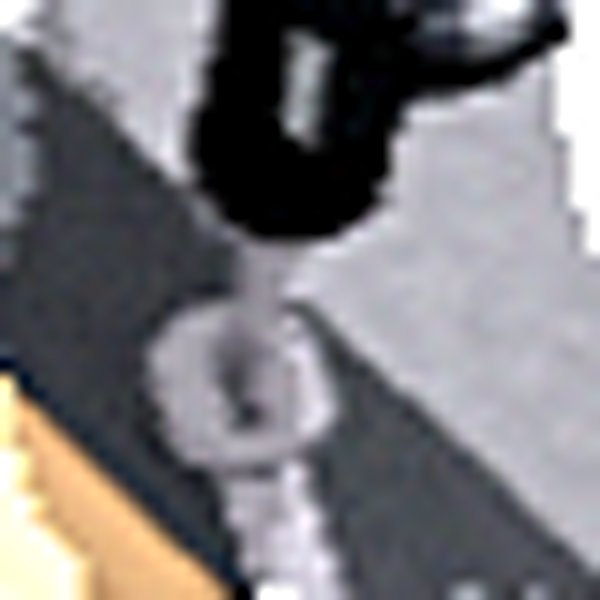

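c11 shows the blade just above the slot and in line with it, around (245,370). I'll lower it in small steps.

```bash
python3 -m inch '[{"dx":0,"dy":0,"dz":2,"rx":0,"ry":0,"rz":0,"hand":1},{"dx":0,"dy":0,"dz":2,"rx":0,"ry":0,"rz":0,"hand":1},{"dx":0,"dy":0,"dz":2,"rx":0,"ry":0,"rz":0,"hand":1},{"dx":0,"dy":0,"dz":1,"rx":0,"ry":0,"rz":0,"hand":1},{"dx":0,"dy":0,"dz":0,"rx":0,"ry":0,"rz":0,"hand":1}]'; python3 -m inch '[{"dx":0,"dy":0,"dz":1,"rx":0,"ry":0,"rz":0,"hand":1},{"dx":0,"dy":0,"dz":1,"rx":0,"ry":0,"rz":0,"hand":1},{"dx":0,"dy":0,"dz":0,"rx":0,"ry":0,"rz":0,"hand":1}]'
```

```text
clock: 10.3
position: [0.477, 0.1415, 0.1492]
tool_rot: [-3.142, -0.0, 2.604]
force: [-0.2, -0.6, -1.6]
grip_width: 0.0273
clock: 10.6
position: [0.477, 0.1415, 0.1472]
tool_rot: [-3.142, -0.0, 2.604]
force: [-1.2, 0.4, -1.1]
grip_width: 0.0274
```

```bash
python3 -m inch '[{"dx":0,"dy":0,"dz":1,"rx":0,"ry":0,"rz":0,"hand":1},{"dx":0,"dy":0,"dz":1,"rx":0,"ry":0,"rz":0,"hand":1},{"dx":0,"dy":0,"dz":0,"rx":0,"ry":0,"rz":0,"hand":1}]'; python3 -m inch '[{"dx":0,"dy":0,"dz":1,"rx":0,"ry":0,"rz":0,"hand":1},{"dx":0,"dy":0,"dz":0.7,"rx":0,"ry":0,"rz":0,"hand":1},{"dx":0,"dy":0,"dz":0,"rx":0,"ry":0,"rz":0,"hand":1}]'
python3 - <<'E'
from h import *
delta([.4768,.142,.143],2.5995)
p,D=bot.grab_frame("scene")
q=p[204:244,364:404].astype(float);q=np.clip((q-20)*2.2,0,255).astype(np.uint8)
cv2.imwrite("pics/c12.png",cv2.resize(q,None,fx=15,fy=15,interpolation=2)[:,:,::-1])
E
```

```text
clock: 10.9
position: [0.477, 0.1415, 0.1452]
tool_rot: [-3.142, -0.0, 2.604]
force: [0.5, -0.3, -1.8]
grip_width: 0.0269
clock: 11.2
position: [0.4771, 0.1416, 0.1437]
tool_rot: [3.142, 0.0, 2.604]
force: [-0.4, 0.3, 1.3]
grip_width: 0.027
t 11.2 pos [0.4771 0.1416 0.1437] rot [3.1415e+00 1.0000e-04 2.6038e+00] w 0.027 F [-0.4  0.3  1.3] M [-0.03  0.14  0.03]
  delta mm [0.5 0.2 0.7] rv [0.    0.    0.004] j7 0.16
```

View pics/c12.png

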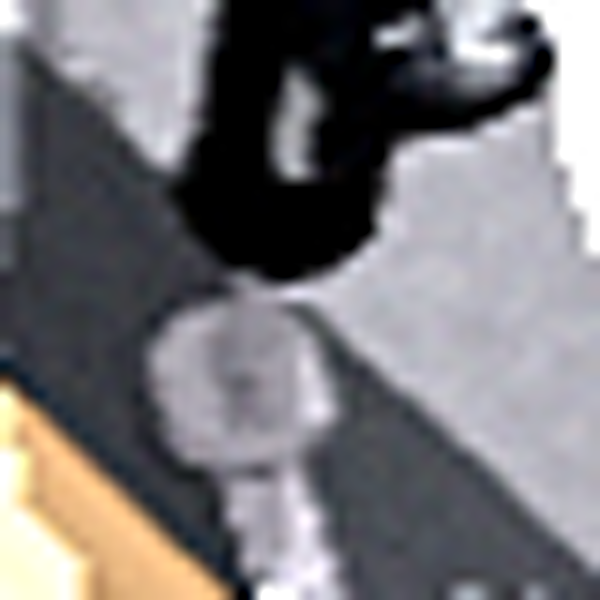

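c12 shows the blade in the slot, with the force just starting to rise at about 6 mm deep. Now I'll turn clockwise (+rz).

```bash
python3 -m inch '[{"dx":0,"dy":0,"dz":0,"rx":0,"ry":0,"rz":0.06,"hand":1},{"dx":0,"dy":0,"dz":0,"rx":0,"ry":0,"rz":0.06,"hand":1},{"dx":0,"dy":0,"dz":0,"rx":0,"ry":0,"rz":0.06,"hand":1},{"dx":0,"dy":0,"dz":0,"rx":0,"ry":0,"rz":0.06,"hand":1},{"dx":0,"dy":0,"dz":0,"rx":0,"ry":0,"rz":0.06,"hand":1},{"dx":0,"dy":0,"dz":0,"rx":0,"ry":0,"rz":0.06,"hand":1}]' 110
python3 - <<'E'
from h import *
delta([.4768,.142,.143],1.5)
E
python3 -m inch '[{"dx":0,"dy":0,"dz":0,"rx":0,"ry":0,"rz":0.06,"hand":1},{"dx":0,"dy":0,"dz":0,"rx":0,"ry":0,"rz":0.06,"hand":1},{"dx":0,"dy":0,"dz":0,"rx":0,"ry":0,"rz":0.06,"hand":1},{"dx":0,"dy":0,"dz":0,"rx":0,"ry":0,"rz":0.06,"hand":1},{"dx":0,"dy":0,"dz":0,"rx":0,"ry":0,"rz":0.06,"hand":1},{"dx":0,"dy":0,"dz":0,"rx":0,"ry":0,"rz":0.06,"hand":1}]'
python3 - <<'E'
from h import *
delta([.4768,.142,.143],1.5)
p,D=bot.grab_frame("scene")
q=p[204:244,364:404].astype(float);q=np.clip((q-20)*2.2,0,255).astype(np.uint8)
cv2.imwrite("pics/c13.png",cv2.resize(q,None,fx=15,fy=15,interpolation=2)[:,:,::-1])
E
```

```text
clock: 11.85
position: [0.477, 0.1419, 0.1437]
tool_rot: [3.141, -0.0, 2.242]
force: [-0.1, 0.9, 1.3]
grip_width: 0.0267
t 11.85 pos [0.477  0.1419 0.1437] rot [ 3.1412e+00 -3.0000e-04  2.2415e+00] w 0.0267 F [-0.1  0.9  1.3] M [0.32 0.35 0.13]
  delta mm [ 0.2 -0.1  0.7] rv [ 0.    -0.     0.742] j7 -0.14
clock: 12.45
position: [0.4771, 0.1417, 0.1437]
tool_rot: [3.141, -0.0, 1.881]
force: [-0.1, 0.4, -0.3]
grip_width: 0.0265
t 12.45 pos [0.4771 0.1417 0.1437] rot [ 3.1413e+00 -2.0000e-04  1.8815e+00] w 0.0265 F [-0.1  0.4 -0.3] M [0.1  0.09 0.16]
  delta mm [ 0.4 -0.2  0.7] rv [ 0.    -0.     0.381] j7 -0.45
```

View pics/c13.png

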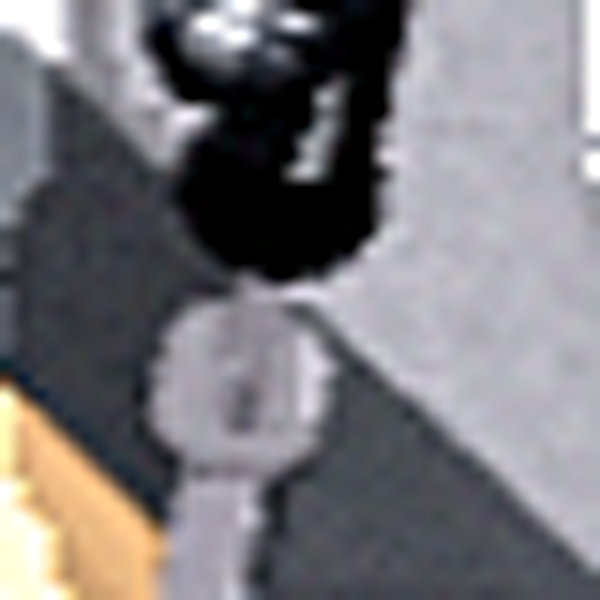

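c13 shows the tab swinging with the blade, now pointing down the image at (210,530). Moment about z is around 0.15 N·m. Continuing.

```bash
python3 -m inch '[{"dx":0,"dy":0,"dz":0.3,"rx":0,"ry":0,"rz":0.06,"hand":1},{"dx":0,"dy":0,"dz":0,"rx":0,"ry":0,"rz":0.06,"hand":1},{"dx":0,"dy":0,"dz":0,"rx":0,"ry":0,"rz":0.06,"hand":1},{"dx":0,"dy":0,"dz":0,"rx":0,"ry":0,"rz":0.06,"hand":1},{"dx":0,"dy":0,"dz":0,"rx":0,"ry":0,"rz":0.06,"hand":1},{"dx":0,"dy":0,"dz":0,"rx":0,"ry":0,"rz":0.06,"hand":1},{"dx":0,"dy":0,"dz":0,"rx":0,"ry":0,"rz":0.06,"hand":1}]'
python3 - <<'E'
from h import *
delta([.4768,.142,.143],1.31)
p,D=bot.grab_frame("scene")
q=p[204:254,354:404].astype(float);q=np.clip((q-20)*2.2,0,255).astype(np.uint8)
cv2.imwrite("pics/c14.png",cv2.resize(q,None,fx=12,fy=12,interpolation=2)[:,:,::-1])
E
```

```text
clock: 13.2
position: [0.4773, 0.1416, 0.1436]
tool_rot: [3.141, -0.0, 1.463]
force: [-0.6, -0.7, 5.8]
grip_width: 0.0268
t 13.2 pos [0.4773 0.1416 0.1436] rot [ 3.1410e+00 -1.0000e-04  1.4628e+00] w 0.0268 F [-0.6 -0.7  5.8] M [-0.3   0.11  0.08]
  delta mm [ 0.4 -0.5  0.6] rv [ 0.001 -0.     0.153] j7 -0.8
```

View pics/c14.png

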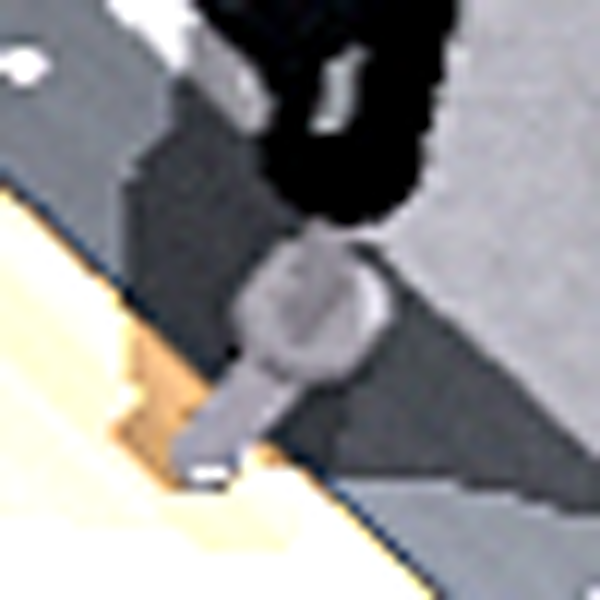

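Nearly there: the tab end is at (205,465) in c14. I'll use small steps now and watch the moment.

```bash
for i in 1; do python3 -m inch '[{"dx":0,"dy":0,"dz":0,"rx":0,"ry":0,"rz":0.04,"hand":1},{"dx":0,"dy":0,"dz":0,"rx":0,"ry":0,"rz":0.04,"hand":1},{"dx":0,"dy":0,"dz":0,"rx":0,"ry":0,"rz":0,"hand":1}]' >/dev/null; done; python3 -c "
from h import *
delta([.4768,.142,.143],1.31)"
python3 -m inch '[{"dx":0,"dy":0,"dz":0,"rx":0,"ry":0,"rz":0.04,"hand":1},{"dx":0,"dy":0,"dz":0,"rx":0,"ry":0,"rz":0,"hand":1}]'>/dev/null; python3 -c "
from h import *
delta([.4768,.142,.143],1.31)"
python3 -m inch '[{"dx":0,"dy":0,"dz":0,"rx":0,"ry":0,"rz":0.04,"hand":1},{"dx":0,"dy":0,"dz":0,"rx":0,"ry":0,"rz":0,"hand":1}]'>/dev/null; python3 -c "
from h import *
delta([.4768,.142,.143],1.31)"
```

```text
t 13.55 pos [0.4773 0.1415 0.1436] rot [3.141  0.     1.3837] w 0.0269 F [-0.2 -1.5  6.4] M [-0.34  0.12  0.09]
  delta mm [ 0.4 -0.5  0.6] rv [ 0.001 -0.     0.074] j7 -0.87
t 13.75 pos [0.4773 0.1415 0.1436] rot [ 3.1409 -0.      1.3437] w 0.0269 F [ 0.1 -0.5  5.8] M [-0.45  0.03  0.09]
  delta mm [ 0.4 -0.6  0.6] rv [ 0.001 -0.     0.034] j7 -0.9
t 13.95 pos [0.4773 0.1415 0.1436] rot [3.141  0.     1.3037] w 0.0268 F [ 0.5 -1.8  5.7] M [-0.45  0.06  0.13]
  delta mm [ 0.4 -0.6  0.6] rv [ 0.001  0.    -0.006] j7 -0.93
```

```bash
python3 -m inch '[{"dx":0,"dy":0,"dz":0,"rx":0,"ry":0,"rz":0.04,"hand":1},{"dx":0,"dy":0,"dz":0,"rx":0,"ry":0,"rz":0,"hand":1}]'>/dev/null
python3 - <<'E'
from h import *
delta([.4768,.142,.143],1.31)
p,D=bot.grab_frame("scene"); np.savez("t15.npz",p=p)
q=p[204:254,354:404].astype(float);q=np.clip((q-20)*2.2,0,255).astype(np.uint8)
cv2.imwrite("pics/c15.png",cv2.resize(q,None,fx=12,fy=12,interpolation=2)[:,:,::-1])
for a in (1.5,1.57,1.6):
    y=-.0706+1.5708-a   # tab yaw
    e=np.array([.4758,.1429,.036])+.048*np.array([np.cos(y),np.sin(y),0]); r,c=proj("scene",e); print(a,(c-354+.5)*12,(r-204+.5)*12)
E
```

```text
t 14.15 pos [0.4773 0.1414 0.1436] rot [3.141  0.     1.2637] w 0.0272 F [-0.6 -1.   6.1] M [-0.56  0.04  0.1 ]
  delta mm [ 0.4 -0.6  0.6] rv [ 0.001  0.    -0.046] j7 -0.97
1.5 173.28143065182098 432.9226611106669
1.57 163.03347645563827 423.6905281332497
1.6 158.86620057201526 419.562781192786
```

View pics/c15.png

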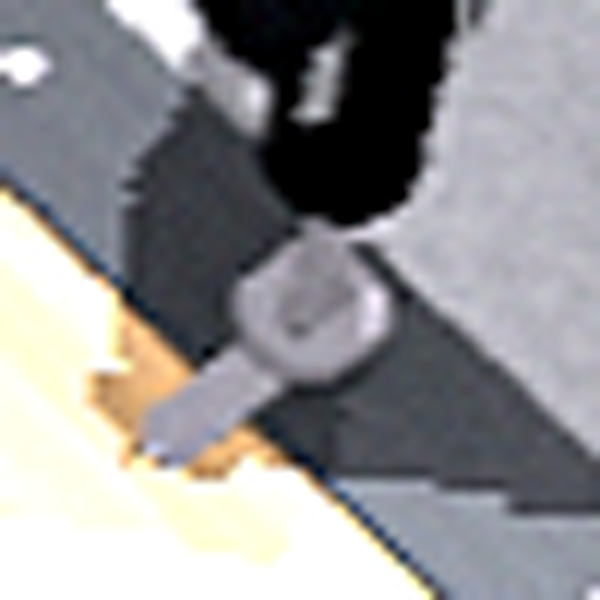

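c15 puts the tab end near (168,440), about 0.1 rad short of the stop. The moment is not spiking yet, so I'll keep going.

```bash
python3 -m inch '[{"dx":0,"dy":0,"dz":0,"rx":0,"ry":0,"rz":0.04,"hand":1},{"dx":0,"dy":0,"dz":0,"rx":0,"ry":0,"rz":0,"hand":1}]'>/dev/null; python3 -c "
from h import *
delta([.4768,.142,.143],1.31)"
python3 -m inch '[{"dx":0,"dy":0,"dz":0,"rx":0,"ry":0,"rz":0.04,"hand":1},{"dx":0,"dy":0,"dz":0,"rx":0,"ry":0,"rz":0,"hand":1}]'>/dev/null; python3 -c "
from h import *
delta([.4768,.142,.143],1.31)"
python3 -m inch '[{"dx":0,"dy":0,"dz":0,"rx":0,"ry":0,"rz":0.03,"hand":1},{"dx":0,"dy":0,"dz":0,"rx":0,"ry":0,"rz":0,"hand":1}]'>/dev/null; python3 -c "
from h import *
delta([.4768,.142,.143],1.31)"
```

```text
t 14.4 pos [0.4773 0.1414 0.1436] rot [ 3.1409e+00 -1.0000e-04  1.2237e+00] w 0.027 F [ 0.8 -2.1  6.1] M [-0.56  0.07  0.12]
  delta mm [ 0.4 -0.7  0.6] rv [ 0.001 -0.    -0.086] j7 -1.0
t 14.6 pos [0.4773 0.1414 0.1436] rot [ 3.1409e+00 -1.0000e-04  1.1838e+00] w 0.0268 F [ 0.4 -1.4  6. ] M [-0.57 -0.04  0.21]
  delta mm [ 0.3 -0.7  0.6] rv [ 0.001 -0.    -0.126] j7 -1.03
t 14.8 pos [0.4773 0.1414 0.1436] rot [ 3.1409e+00 -1.0000e-04  1.1542e+00] w 0.0272 F [-1.2 -2.   6.5] M [-0.51  0.04  0.35]
  delta mm [ 0.3 -0.7  0.6] rv [ 0.001 -0.    -0.156] j7 -1.06
```

```bash
python3 -m inch '[{"dx":0,"dy":0,"dz":0,"rx":0,"ry":0,"rz":0.04,"hand":1},{"dx":0,"dy":0,"dz":0,"rx":0,"ry":0,"rz":0,"hand":1}]'>/dev/null
python3 - <<'E'
from h import *
delta([.4768,.142,.143],1.31)
p,D=bot.grab_frame("scene"); np.savez("t15.npz",p=p)
q=p[204:254,354:404].astype(float);q=np.clip((q-20)*2.2,0,255).astype(np.uint8)
cv2.imwrite("pics/c16.png",cv2.resize(q,None,fx=12,fy=12,interpolation=2)[:,:,::-1])
E
```

```text
t 15.0 pos [0.4772 0.1415 0.1436] rot [ 3.141e+00 -1.000e-04  1.114e+00] w 0.0267 F [-0.2 -1.7  5.7] M [-0.55  0.16  0.31]
  delta mm [ 0.3 -0.6  0.6] rv [ 0.001  0.    -0.196] j7 -1.09
```

View pics/c16.png

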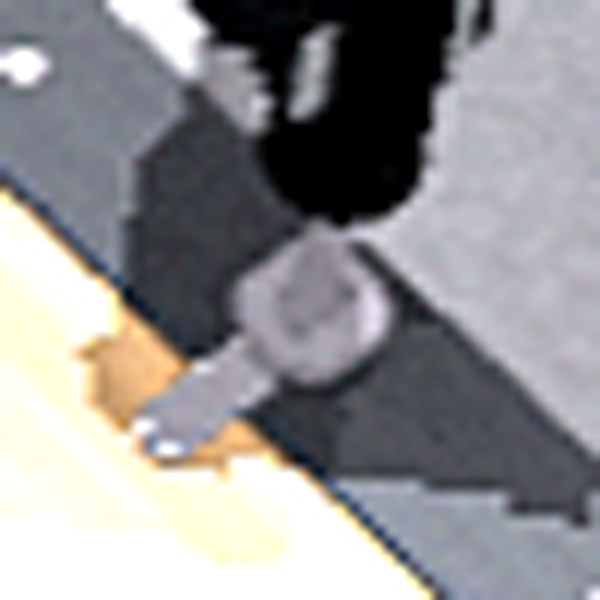

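Run:
```python
from h import *
for a in(1.35,1.4,1.45,1.5,1.57,1.6):
    y=-.0706+1.5708-a; u=np.array([np.cos(y),np.sin(y),0]);b=np.array([.4758,.1429,.033])
    A=np.array(proj("scene",b+.025*u));B=np.array(proj("scene",b+.05*u));d=A-B;print(a,"slope",d[0]/d[1],"end53",(np.array(proj("scene",b+.053*u))[::-1]-[354,204]+.5)*12)
print(bot.trace("scene","clip")[0]["box"])
```

```text
1.35 slope -1.2688910330520844 end53 [184.55256438 471.867241  ]
1.4 slope -1.133586925499997 end53 [175.29268333 465.70401105]
1.45 slope -1.015832730056855 end53 [166.38064858 459.16758339]
1.5 slope -0.9119344339670795 end53 [157.83910281 452.2757963 ]
1.57 slope -0.7846537243173562 end53 [146.54415433 442.06612912]
1.6 slope -0.7353746527252955 end53 [141.95248325 437.50193442]
[366.5, 230.3, 384.0, 240.7]
```

The tab's slope (about -0.72) and its end, near (150,440), match 1.57–1.6 rad, and the moment rose threefold, so the clip is at its stop. I'll back off slightly to unload, then lift straight out.

```bash
python3 -m inch '[{"dx":0,"dy":0,"dz":0,"rx":0,"ry":0,"rz":-0.05,"hand":1},{"dx":0,"dy":0,"dz":-2,"rx":0,"ry":0,"rz":0,"hand":1},{"dx":0,"dy":0,"dz":-3,"rx":0,"ry":0,"rz":0,"hand":1},{"dx":0,"dy":0,"dz":-5,"rx":0,"ry":0,"rz":0,"hand":1},{"dx":0,"dy":0,"dz":-10,"rx":0,"ry":0,"rz":0,"hand":1},{"dx":0,"dy":0,"dz":-20,"rx":0,"ry":0,"rz":0,"hand":1},{"dx":0,"dy":0,"dz":-25,"rx":0,"ry":0,"rz":0,"hand":1},{"dx":0,"dy":0,"dz":-25,"rx":0,"ry":0,"rz":0,"hand":1},{"dx":0,"dy":0,"dz":-25,"rx":0,"ry":0,"rz":0,"hand":1},{"dx":0,"dy":0,"dz":0,"rx":0,"ry":0,"rz":0,"hand":1}]'
python3 - <<'E'
from h import *
delta([.5262,-.2837,.26],1.4937)
p,D=bot.grab_frame("scene")
q=p[204:254,354:404].astype(float);q=np.clip((q-20)*2.2,0,255).astype(np.uint8)
cv2.imwrite("pics/c17.png",cv2.resize(q,None,fx=12,fy=12,interpolation=2)[:,:,::-1])
r,c=map(int,proj("scene",bot.observe()["position"]))
cv2.imwrite("pics/c18.png",cv2.resize(p[r-50:r+50,c-50:c+50],None,fx=6,fy=6,interpolation=2)[:,:,::-1])
E
```

```text
clock: 16.1
position: [0.4782, 0.1422, 0.262]
tool_rot: [3.137, -0.004, 1.163]
force: [1.2, 0.5, -3.1]
grip_width: 0.0273
t 16.1 pos [0.4782 0.1422 0.262 ] rot [ 3.1375 -0.0036  1.1635] w 0.0273 F [ 1.2  0.5 -3.1] M [ 0.03 -0.05 -0.07]
  delta mm [-372.1  212.8    1.6] rv [ 0.005 -0.003 -0.33 ] j7 -0.96
```

View pics/c17.png

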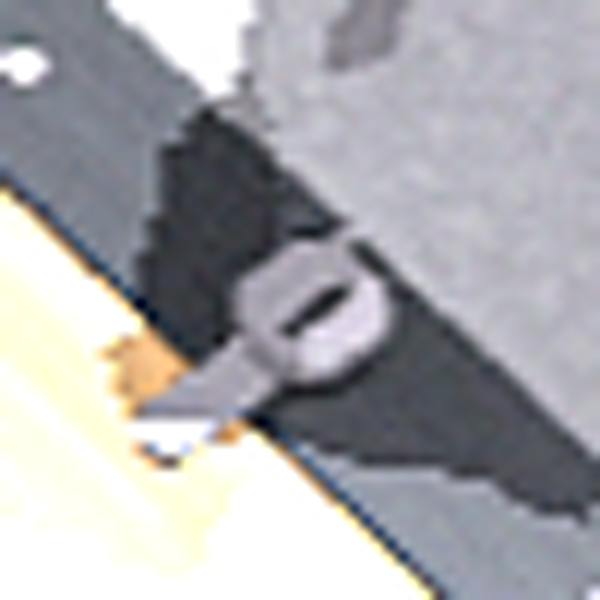

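View pics/c18.png

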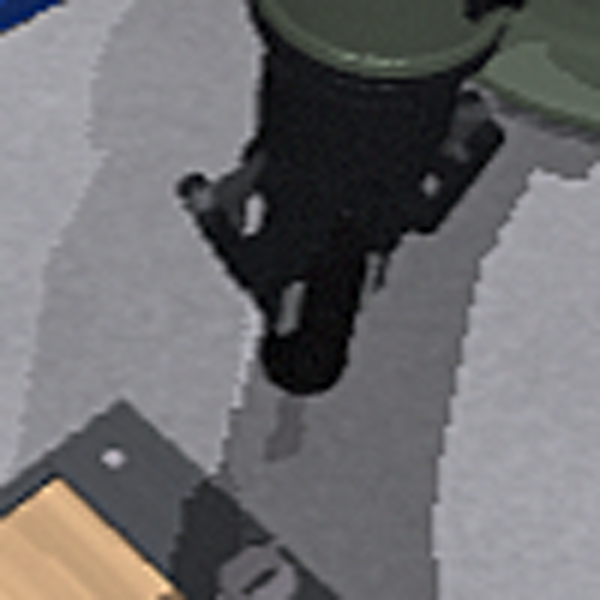

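c17 shows the clip left in place, with the tab end at about (160,440) and the slot square to the rail. c18 shows the driver still upright in the grip. Now back to the rack.

```bash
python3 -m inch '[{"dx":-37,"dy":21,"dz":0,"rx":0,"ry":0,"rz":0,"hand":1},{"dx":-37,"dy":21,"dz":0,"rx":0,"ry":0,"rz":0,"hand":1},{"dx":-37,"dy":21,"dz":0,"rx":0,"ry":0,"rz":0,"hand":1},{"dx":-37,"dy":21,"dz":0,"rx":0,"ry":0,"rz":0,"hand":1},{"dx":-37,"dy":21,"dz":0,"rx":0,"ry":0,"rz":0,"hand":1},{"dx":-37,"dy":21,"dz":0,"rx":0,"ry":0,"rz":0,"hand":1},{"dx":-37,"dy":21,"dz":0,"rx":0,"ry":0,"rz":0,"hand":1},{"dx":-37,"dy":21,"dz":0,"rx":0,"ry":0,"rz":0,"hand":1},{"dx":-37,"dy":21,"dz":0,"rx":0,"ry":0,"rz":0,"hand":1},{"dx":-37,"dy":21,"dz":0,"rx":0,"ry":0,"rz":0,"hand":1}]' 90; python3 -m inch '[{"dx":0,"dy":0,"dz":0,"rx":0,"ry":0,"rz":-0.11,"hand":1},{"dx":0,"dy":0,"dz":0,"rx":0,"ry":0,"rz":-0.11,"hand":1},{"dx":0,"dy":0,"dz":0,"rx":0,"ry":0,"rz":-0.11,"hand":1},{"dx":0,"dy":0,"dz":0,"rx":0,"ry":0,"rz":0,"hand":1},{"dx":0,"dy":0,"dz":0,"rx":0,"ry":0,"rz":0,"hand":1}]'
python3 - <<'E'
from h import *
delta([.5266,-.2836,.215],1.4937)
p,D=bot.grab_frame("scene")
cv2.imwrite("pics/c19.png",cv2.resize(p[80:180,210:310],None,fx=6,fy=6,interpolation=2)[:,:,::-1])
r,c=proj("scene",[.526,-.2827,.1]);print((c-210+.5)*6,(r-80+.5)*6)
r,c=proj("scene",bot.observe()["position"]-[0,0,.113]);print((c-210+.5)*6,(r-80+.5)*6)
E
```

```text
clock: 17.15
position: [0.523, -0.2829, 0.2577]
tool_rot: [-3.141, -0.0, 1.164]
force: [-0.0, 0.8, -1.8]
grip_width: 0.0267
clock: 17.65
position: [0.5232, -0.2813, 0.2578]
tool_rot: [-3.141, -0.0, 1.49]
force: [-0.3, 0.3, -1.8]
grip_width: 0.0268
t 17.65 pos [ 0.5232 -0.2813  0.2578] rot [-3.1409e+00 -4.0000e-04  1.4904e+00] w 0.0268 F [-0.3  0.3 -1.8] M [-0.01  0.06  0.03]
  delta mm [-2.1  3.6 42.8] rv [-0.001 -0.    -0.003] j7 0.18
335.36008236534883 374.87920020830364
334.369442259583 314.1901910505908
```

View pics/c19.png

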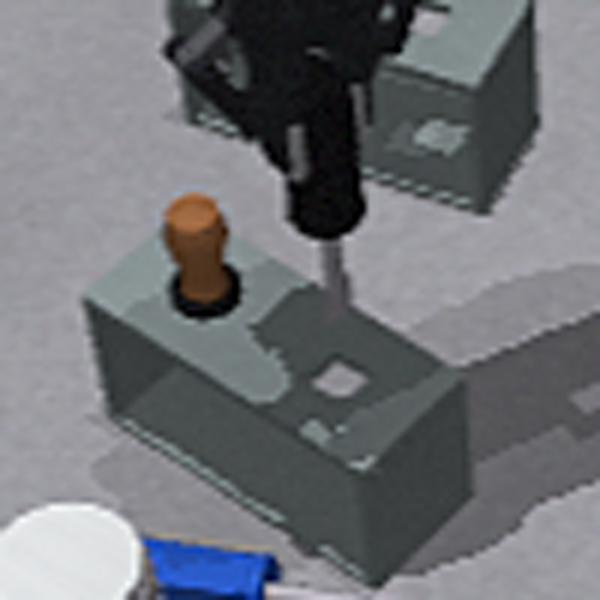

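c19 shows the blade tip at (340,315) above the hole centre at (341,379), with the same small image offset from the projections for both. Correcting and lowering.

```bash
python3 -m inch '[{"dx":-2.1,"dy":3.6,"dz":0,"rx":0,"ry":0,"rz":0,"hand":1},{"dx":0,"dy":0,"dz":10,"rx":0,"ry":0,"rz":0,"hand":1},{"dx":0,"dy":0,"dz":15,"rx":0,"ry":0,"rz":0,"hand":1},{"dx":0,"dy":0,"dz":5,"rx":0,"ry":0,"rz":0,"hand":1},{"dx":0,"dy":0,"dz":0,"rx":0,"ry":0,"rz":0,"hand":1}]'
python3 - <<'E'
from h import *
delta([.5266,-.2836,.139],1.4937)
p,D=bot.grab_frame("scene")
cv2.imwrite("pics/c20.png",cv2.resize(p[110:160,240:290],None,fx=12,fy=12,interpolation=2)[:,:,::-1])
E
```

```text
clock: 18.2
position: [0.5265, -0.2835, 0.2273]
tool_rot: [-3.14, -0.001, 1.493]
force: [-0.1, 1.4, -0.7]
grip_width: 0.027
t 18.2 pos [ 0.5265 -0.2835  0.2273] rot [-3.1401e+00 -7.0000e-04  1.4935e+00] w 0.027 F [-0.1  1.4 -0.7] M [ 0.02 -0.02 -0.02]
  delta mm [-0.1  0.3 88.3] rv [-0.001 -0.001 -0.   ] j7 0.18
```

View pics/c20.png

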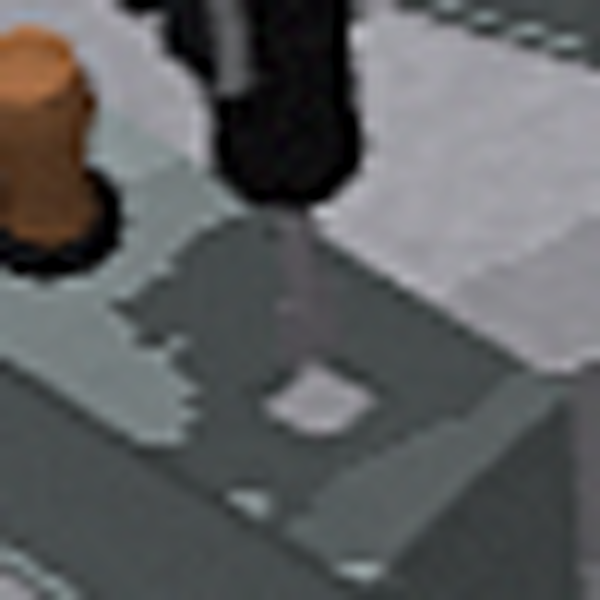

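c20 shows the blade tip at (310,355), just above the hole at (318,400) and heading into it. Continuing down.

```bash
python3 -m inch '[{"dx":0,"dy":0,"dz":8,"rx":0,"ry":0,"rz":0,"hand":1},{"dx":0,"dy":0,"dz":6,"rx":0,"ry":0,"rz":0,"hand":1},{"dx":0,"dy":0,"dz":6,"rx":0,"ry":0,"rz":0,"hand":1},{"dx":0,"dy":0,"dz":5,"rx":0,"ry":0,"rz":0,"hand":1},{"dx":0,"dy":0,"dz":0,"rx":0,"ry":0,"rz":0,"hand":1}]'
python3 -m inch '[{"dx":0,"dy":0,"dz":10,"rx":0,"ry":0,"rz":0,"hand":1},{"dx":0,"dy":0,"dz":15,"rx":0,"ry":0,"rz":0,"hand":1},{"dx":0,"dy":0,"dz":15,"rx":0,"ry":0,"rz":0,"hand":1},{"dx":0,"dy":0,"dz":15,"rx":0,"ry":0,"rz":0,"hand":1},{"dx":0,"dy":0,"dz":4,"rx":0,"ry":0,"rz":0,"hand":1},{"dx":0,"dy":0,"dz":0,"rx":0,"ry":0,"rz":0,"hand":1}]'
```

```text
clock: 18.75
position: [0.5265, -0.2836, 0.2025]
tool_rot: [-3.141, -0.0, 1.494]
force: [-0.3, 0.2, -2.4]
grip_width: 0.027
clock: 19.35
position: [0.5266, -0.2836, 0.1435]
tool_rot: [-3.14, -0.0, 1.494]
force: [-0.4, 0.6, -1.5]
grip_width: 0.0268
```

```bash
python3 -m inch '[{"dx":0,"dy":0,"dz":2,"rx":0,"ry":0,"rz":0,"hand":1},{"dx":0,"dy":0,"dz":1,"rx":0,"ry":0,"rz":0,"hand":1},{"dx":0,"dy":0,"dz":0,"rx":0,"ry":0,"rz":0,"hand":1}]'
python3 -m inch '[{"dx":0,"dy":0,"dz":1,"rx":0,"ry":0,"rz":0,"hand":1},{"dx":0,"dy":0,"dz":0,"rx":0,"ry":0,"rz":0,"hand":1}]'
python3 -m inch '[{"dx":0,"dy":0,"dz":0.5,"rx":0,"ry":0,"rz":0,"hand":1},{"dx":0,"dy":0,"dz":0,"rx":0,"ry":0,"rz":0,"hand":1}]'
```

```text
clock: 19.65
position: [0.527, -0.2838, 0.1416]
tool_rot: [3.141, 0.0, 1.494]
force: [0.1, 0.4, -1.5]
grip_width: 0.027
clock: 19.85
position: [0.5268, -0.2838, 0.1404]
tool_rot: [3.141, 0.0, 1.494]
force: [-0.7, -0.3, -1.8]
grip_width: 0.027
clock: 20.05
position: [0.5268, -0.2838, 0.1398]
tool_rot: [3.142, -0.0, 1.494]
force: [0.7, -0.5, -1.1]
grip_width: 0.0267
```

```bash
python3 -m inch '[{"dx":0,"dy":0,"dz":0.7,"rx":0,"ry":0,"rz":0,"hand":1},{"dx":0,"dy":0,"dz":0,"rx":0,"ry":0,"rz":0,"hand":1}]'
python3 -m inch '[{"dx":0,"dy":0,"dz":0.5,"rx":0,"ry":0,"rz":0,"hand":1},{"dx":0,"dy":0,"dz":0,"rx":0,"ry":0,"rz":0,"hand":1}]'
```

```text
clock: 20.25
position: [0.5268, -0.2837, 0.139]
tool_rot: [-3.141, -0.0, 1.494]
force: [-0.3, 0.1, -2.0]
grip_width: 0.0269
clock: 20.45
position: [0.5269, -0.2838, 0.1388]
tool_rot: [3.141, 0.0, 1.494]
force: [-0.8, 0.6, 2.5]
grip_width: 0.0267
```

The guard is touching the plate: the force went from -2 to +2.5 N at the same TCP height as at the grasp. Opening slowly.

```bash
python3 -m inch '[{"dx":0,"dy":0,"dz":0,"rx":0,"ry":0,"rz":0,"hand":0.2},{"dx":0,"dy":0,"dz":0,"rx":0,"ry":0,"rz":0,"hand":0},{"dx":0,"dy":0,"dz":0,"rx":0,"ry":0,"rz":0,"hand":-0.4},{"dx":0,"dy":0,"dz":0,"rx":0,"ry":0,"rz":0,"hand":-0.8},{"dx":0,"dy":0,"dz":0,"rx":0,"ry":0,"rz":0,"hand":-0.8},{"dx":0,"dy":0,"dz":0,"rx":0,"ry":0,"rz":0,"hand":-0.8},{"dx":0,"dy":0,"dz":0,"rx":0,"ry":0,"rz":0,"hand":-0.8}]' 20
python3 - <<'E'
from h import *
p,D=bot.grab_frame("scene")
cv2.imwrite("pics/c21.png",cv2.resize(p[80:180,210:310],None,fx=6,fy=6,interpolation=2)[:,:,::-1])
E
```

```text
clock: 21.15
position: [0.5268, -0.2837, 0.1386]
tool_rot: [-3.142, -0.0, 1.494]
force: [0.2, 0.3, 0.0]
grip_width: 0.0771
```

View pics/c21.png

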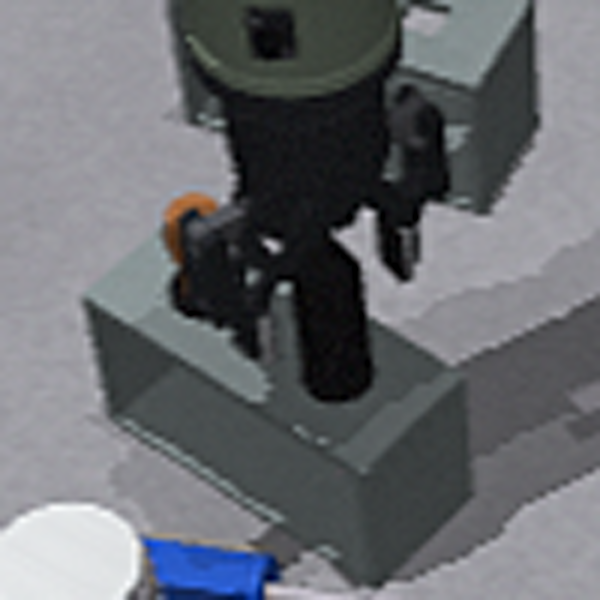

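c21 shows the driver standing in its hole, guard at (338,385), with the fingers open and clear of it. I'll retreat straight up and then away so the top camera has a clear view.

```bash
python3 -m inch '[{"dx":0,"dy":0,"dz":-10,"rx":0,"ry":0,"rz":0,"hand":-0.8},{"dx":0,"dy":0,"dz":-20,"rx":0,"ry":0,"rz":0,"hand":-0.8},{"dx":0,"dy":0,"dz":-25,"rx":0,"ry":0,"rz":0,"hand":-0.8},{"dx":0,"dy":0,"dz":-30,"rx":0,"ry":0,"rz":0,"hand":-0.8},{"dx":0,"dy":0,"dz":-30,"rx":0,"ry":0,"rz":0,"hand":-0.8},{"dx":-30,"dy":-30,"dz":0,"rx":0,"ry":0,"rz":0,"hand":-0.8},{"dx":-30,"dy":-30,"dz":0,"rx":0,"ry":0,"rz":0,"hand":-0.8},{"dx":-30,"dy":-30,"dz":0,"rx":0,"ry":0,"rz":0,"hand":-0.8},{"dx":-30,"dy":-30,"dz":0,"rx":0,"ry":0,"rz":0,"hand":-0.8},{"dx":-30,"dy":-30,"dz":0,"rx":0,"ry":0,"rz":0,"hand":-0.8}]'
python3 -m inch '[{"dx":-30,"dy":-30,"dz":0,"rx":0,"ry":0,"rz":0,"hand":-0.8},{"dx":-30,"dy":-30,"dz":0,"rx":0,"ry":0,"rz":0,"hand":-0.8},{"dx":-30,"dy":-15,"dz":0,"rx":0,"ry":0,"rz":0,"hand":-0.8},{"dx":0,"dy":0,"dz":0,"rx":0,"ry":0,"rz":0,"hand":-0.8},{"dx":0,"dy":0,"dz":0,"rx":0,"ry":0,"rz":0,"hand":-0.8}]'
python3 - <<'E'
from h import *
p,D=bot.grab_frame("scene");cv2.imwrite("pics/s22.png",p[:,:,::-1])
p,D=bot.grab_frame("top"); P=pts("top",D)
a=cv2.resize(p[140:240,200:300],None,fx=4,fy=4,interpolation=2);b=cv2.resize(p[160:260,350:470],None,fx=3.3,fy=4,interpolation=2)
cv2.imwrite("pics/c22.png",np.hstack([a,b])[:,:,::-1])
H=(np.abs(P[...,0]-.53)<.05)&(np.abs(P[...,1]+.28)<.045)&(P[...,2]>.112)&(P[...,2]<.22)
X=P[H];print(np.percentile(X[:,2],[50,95,99]),X[X[:,2]>.18].mean(0))
E
```

```text
clock: 22.2
position: [0.3643, -0.4227, 0.2545]
tool_rot: [3.141, 0.001, 1.494]
force: [1.7, -1.0, -0.1]
grip_width: 0.0764
clock: 22.7
position: [0.2837, -0.5059, 0.2541]
tool_rot: [3.141, -0.0, 1.493]
force: [0.1, 1.0, -0.7]
grip_width: 0.0771
[0.18249979 0.18868935 0.18969535] [ 0.52666251 -0.28325516  0.18607785]
```

View pics/s22.png

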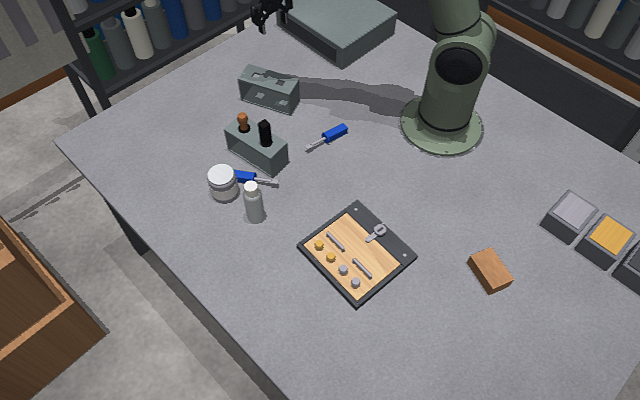

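View pics/c22.png

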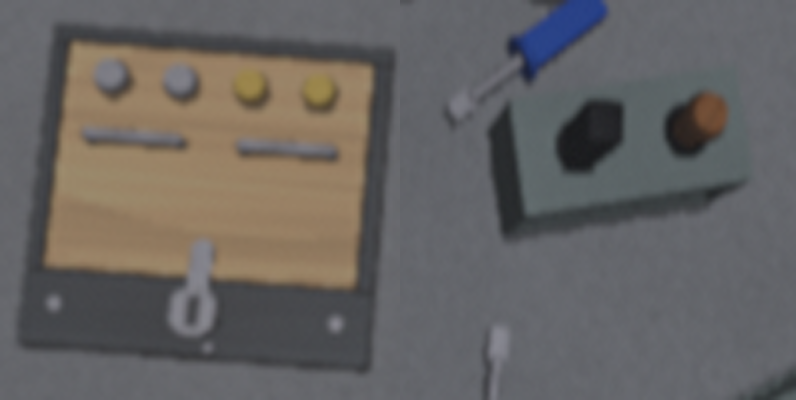

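c22 shows the tab at (202,245) pointing squarely over the board. It is about 1.7° past the frame's x direction, which matches the 1.6 rad stop. The driver is upright in its own hole with the handle top at z = 0.186, and the awl, board and counter items haven't moved. Handing in.

```bash
python3 -c "
from workcell import bot
print(bot.job_done())"
```

```text
the job is handed in; nothing more can be done
None
```

The job is done and handed in at about 22.8 s of the 72 s allowed. I took the black driver from the left hole of the filled rack and seated its blade in the clip's slot. I turned the clip clockwise to its stop, put the driver back upright in the same hole, let go and moved the arm clear.

**Last checks:**
- **Clip:** the tab points squarely over the board, about 1.7° past the frame's x direction, which matches the stop at 1.6 rad. The turning moment rose from about 0.1 to 0.3 N·m at the end.
- **Driver:** it stands upright in its hole, with the handle top at z ≈ 0.186 as at the start and its axis within about 1 mm of where it was.
- **Other things:** the awl, board, spray can, paint tin and carton look unmoved. Forces I read at the wrist stayed below about 7 N.

**What didn't quite agree:**
- The two cameras differed by about 2 mm, so I averaged them and lined up the fits on the image itself.
- At the stop the driver was about 20° ahead of the clip. I put this down to play in the slot, perhaps with some slip in the grip.
- The two blue look-alike drivers fell over in the first two seconds, before the arm moved.

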